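Load the conditioning chest with segmented turning blanks

ROBOT

A 6-joint arm with a two-finger parallel gripper is mounted at the origin on the work surface. World frame = base frame: x ahead of the robot, y to its left, z up, the work surface at z = 0. Lengths are in m, angles in rad, forces in N, time in s.
With the tool pointing down it reaches from about 0.35 to 0.95 m from the base axis. Payload 17.4 kg.
Tool frame: the origin (TCP) lies midway between the tips of the shut fingers; the grasp point (between the pads) lies 19 mm behind it; z points along the fingers, y is the direction in which the jaws open and shut (so a half turn about z gives the same grasp; the last joint's range is limited). The gripper opens to 93 mm and grips with 3 to 60 N. Pads are 15 mm wide; open, the fingers measure 128 mm over their backs; the gripper's body (75 mm by 188 mm) begins 65 mm behind the grasp point.
Start: joints at [1.086, 0.116, 1.442, -0, 1.584, -0.038], TCP at [0.292, 0.609, 0.219] pointing down, gripper open.
Joint ranges: [-2.83, 2.83], [-0.83, 2.19], [0.07, 2.5], [-1.14, 4.28], [0.01, 3], [-2.97, 2.97]. Speed limits (rad/s): [1.89, 1.89, 2.22, 3.14, 3.14, 3.14].

INTERFACE

Orientations are given as a unit quaternion [w, x, y, z].
In Python, from cell import arm, snapshot gives the robot as it stands.
- The arm moves only by the tool jog_arm, never from a script. Its argument "targets" is a list of rows, each an object of numbers: "tx", "ty", "tz": the shift along the world's x, y, z each as a share of 0.03 m, from -1 to 1; "wx", "wy", "wz": the turn, a rotation vector about the world's x, y, z each as a share of 6 degrees, from -1 to 1; "jaw": the opening, from 0 (shut) to 1 (fully open). A call has 1 to 20 rows; each row shifts and turns the commanded pose from where the row before left it; what a row does not reach is not made up. A row lasts 1/12 s, in which the tool goes at most 41.7 mm and 7.16 degrees, less where a joint would pass 70% of its speed; a pose out of reach is approached as far as the arm can. A call with a number of a shift or a turn outside -1 to 1 is refused whole. A call with a gripper value outside its range is refused whole. The fingers move at their own pace and stop on an object; "squeeze" is the grip in N (left out, the last holds). Time passes only in rows, so rows that do not move let the fingers close. It gives the time, the measured TCP pose, the force and the opening at its end, in the units of the state.
- arm.get_obs(): the state, without advancing time (a new reading comes with each control period).
- snapshot(name): name is "scene" or "top"; returns a dict with "image" (420x560x3 uint8, red, green, blue), "camera_matrix" (3x3 intrinsics, pixels), "R" (3x3) and "t" (3): a world point X has camera coordinates R X + t. Camera axes: x right, y down, z forward; pixel columns grow to the right and rows downward; lengths in m; the calibration is good to about 2 mm. A picture is of the moment at which its call begins. There is no depth.
- arm.close_job(): hands the job in, once; it reports no verdict.
The state is a dict: "time_s": time; "joint_positions": joint angles; "dq": joint speeds; "joint_torque": joint torques, N m; "ee_pos": TCP position; "tool_rot": TCP orientation; "ft_force": force on the tool from outside, world axes, zero at the start; "moment": the same for the moment, N m; "grip_width": opening from 0.0 (shut) to 1.0 (fully open).
Only numpy, scipy, OpenCV 4.12 (cv2) and the standard library are available. Lean on these libraries where they do the work, as an engineer would, in place of code of your own. Each camera call takes 0.05 s, during which the arm holds its last target. There are 200 camera calls.

TASK

Slide the chest's cover fully back and draw the end stop back to make room, then stand every segmented blank upright in the pocket, side by side, and push the stop up so that the whole row sits snug between it and the fixed end wall. Then slide the cover fully shut again. Also turn the fan knob so that its pointer meets the white index mark on the bezel, and leave the other things on the bench where they are.

Things in the scene. Friction and masses are not known exactly. Their poses are not given: they have to be found in the camera images.
- chest: fixed grey and cream conditioning chest, 370 x 350 x 85 mm tall. Its frame (origin at the bench; x away from the robot, y left, z up; mm): apron x -170..-75, top z 70, with the fan knob; open pocket x -65..49, y -165..165, floor z 24, wall tops z 85; rear deck x 49..200, top z 85
- end_wall (a point): foot of the pocket's fixed end wall, mid-width, on its inner face: chest (-8, -165, 24) mm, axes as the chest's. The row of blanks starts here and runs to the chest's +y; each blank stands with its 100 mm length along the chest's x (pocket is 114 wide) and its 38 mm thickness along y
- cover (a joint): flat plywood cover, 130 (x) x 332 (y) x 7 mm, top at z 94, sliding along the chest's x over the pocket: 0 m = fully shut over the pocket, 0.14 m = fully back over the rear deck, pocket clear. About 3 N to slide, stays where left
- cover_handle (a point): centre of the cover's upright handle bar, 14 (chest x) x 100 (chest y) x 30 mm tall, z 94 to 124; at chest x -55 + cover slide, y -50
- stop (a joint): aluminium end stop, an upright plate in the pocket, sliding along the chest's y: 0 m = drawn back, grows as it is pushed towards the end wall (max 0.215). Gap between end wall and stop face = 0.272 m - value. About 3 N plus the blanks' friction to slide, stays where left
- stop_face (a point): centre of the stop's pushing face, which looks to the chest's -y (axes as the chest's). The plate is 106 (x) x 14 (y, behind this face) x 50 mm (z 25 to 75 in the chest frame). Drawn back, there are 44 mm of free pocket behind the plate
- knob (a joint): fan knob on the apron, turning about the vertical, value grows anticlockwise seen from above, limits -2.6 to 2.6 rad; at 0 the pointer points along the chest's +x. Friction 0.05 N m, stays where left
- knob_grip (a point): centre of the black knob's upright grip bar, on the turning axis, chest (-122, 100), z 98; its x axis runs along the bar towards the pointer. Bar 56 long x 15 thick x 34 mm tall (z 81 to 115) on a disc of 28 mm radius (z 71 to 81)
- pointer (a point): tip of the knob's white pointer, 40 mm from the knob's axis
- index (a point): the index mark: inner end, 40 mm from the knob's axis, of the one raised white block on the fixed black bezel ring around the knob; its x axis points from the knob's axis to the mark. Reached by turning the knob anticlockwise from its start, by 0.6 to 3.1 rad
- blank1: segmented turning blank, a rectangular block of dark wood with two pale bands, 100 (own x) x 38 (own y, thickness) x 52 mm tall (own z), about 0.16 kg, standing on the bench on its long narrow face; origin at the centre of its underside. There are 2 to 4 of these blanks; absent ones have no pose
- blank2: segmented turning blank, a rectangular block of dark wood with two pale bands, 100 (own x) x 38 (own y, thickness) x 52 mm tall (own z), about 0.16 kg, standing on the bench on its long narrow face; origin at the centre of its underside. There are 2 to 4 of these blanks; absent ones have no pose
- blank3: segmented turning blank, a rectangular block of dark wood with two pale bands, 100 (own x) x 38 (own y, thickness) x 52 mm tall (own z), about 0.16 kg, standing on the bench on its long narrow face; origin at the centre of its underside. There are 2 to 4 of these blanks; absent ones have no pose
- blank4: segmented turning blank, a rectangular block of dark wood with two pale bands, 100 (own x) x 38 (own y, thickness) x 52 mm tall (own z), about 0.16 kg, standing on the bench on its long narrow face; origin at the centre of its underside. There are 2 to 4 of these blanks; absent ones have no pose
- wax_tin: bystander, leave it alone: steel tin, radius 26, 50 mm tall, standing among the blanks; origin at its underside
- glue: bystander, leave it alone: white glue bottle, radius 30, 170 mm tall; origin at its underside
- chuck: bystander, leave it alone: dark steel lathe chuck, radius 42, 55 mm tall; origin at its underside
- wood_ring: bystander, leave it alone: wooden ring lying flat, radius 55, 22 mm tall; origin at its underside
- tape: bystander, leave it alone: roll of paper tape lying flat, radius 50, 24 mm tall; origin at its underside
- mallet: bystander, leave it alone: wooden mallet lying down, its origin near the middle of the handle
- offcut: bystander, leave it alone: pale flat board offcut, 120 x 70 x 22 mm; origin at its underside
Mind the look-alikes: they are no part of the job. What is shaped like the blank1 but pink or yellow is not meant. Leave any red look-alike of the blank2 alone.

How it is judged:
By the outcome, as a careful person would: the job done as asked, in the order asked, and still so for the second after the job is handed in, with the robot touching nothing.
Of blank1, blank2, blank3, blank4 only 2 to 4 are there at a start; the rules pass over those that are not, and their reading is None.
At some moment in a run one of blank1, blank2, blank3, blank4 may be knocked a few centimetres aside while the robot is not near it.
Once in a run the grip may slacken for a moment while it holds something.
It also fails if it takes over 210 s, if anything falls off the work surface, if the arm or the gripper's body presses on something with over 40 N, if the wrist force passes 120 N, or if a joint passes its speed limit or range.

## Working session

There is one attempt and no reset: what is moved stays moved. The work goes in short steps, Python scripts to look and compute and a tool call to move; the robot and the scene stay as the last step left them, time stands still between calls to the robot, and variables do not carry over. Pictures are saved under pics/ and viewed, about 12 in all and at most 16, crops included, and the job is handed in when it is done.

Besides the shell and the picture viewer there is one more tool, called as name([rows], argument=value, ...), one row to a line, values as JSON. jog_arm: Moves the arm, as the interface text tells. Shift numbers are shares of 0.03 m and turn numbers shares of 6 degrees, none past 1 either way. Its arguments: {"type":"object","properties":{"targets":{"type":"array"},"squeeze":{"type":"number"}},"required":["targets"]}

```bash
mkdir -p pics; ls; cat > h.py <<'E'
import cv2, numpy as np
from cell import arm, snapshot
def snap(name,tag=None):
    s=snapshot(name)
    if tag: cv2.imwrite(f'pics/{tag}.png',s['image'][:,:,::-1])
    return s
def ray(s,u,v,z):
    K,R,t=map(np.array,(s['camera_matrix'],s['R'],s['t']))
    d=R.T@np.linalg.solve(K,[u,v,1.]); c=-R.T@t
    return c+d*(z-c[2])/d[2]
def proj(s,X):
    K,R,t=map(np.array,(s['camera_matrix'],s['R'],s['t']))
    p=K@(R@np.array(X)+t); return p[:2]/p[2]
E
python3 - <<'E'
from h import *
for n in('scene','top'):
    s=snap(n,n+'0'); print(n,-np.array(s['R']).T@s['t'],s['camera_matrix'][0][0])
E
```

```text
pics
scene [1.7884341  0.38889428 1.11095433] 520.1616865037628
top [0.24530552 0.03647572 1.3147067 ] 386.2089364399941
```

View pics/scene0.png

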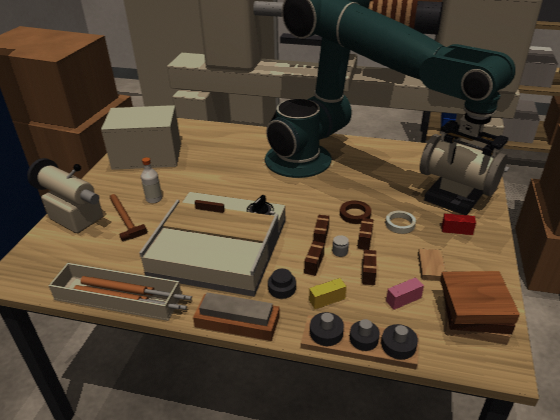

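View pics/top0.png

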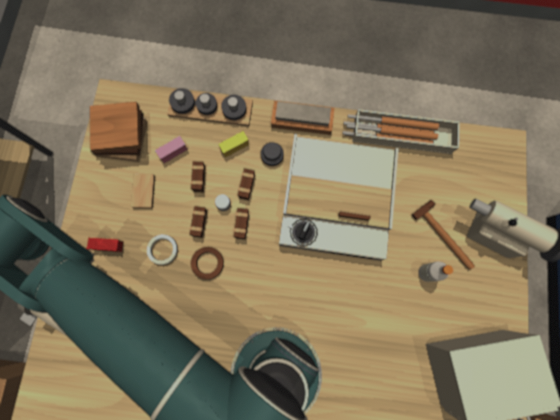

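Four dark banded blanks in the top view, at (197,177), (246,184), (198,221) and (241,223). The look-alikes are pink (171,149), yellow (233,144) and red (104,245). I'll confirm this in one enlarged crop.

```bash
python3 - <<'E'
from h import *
i=cv2.imread('pics/top0.png')[130:265,180:402]
cv2.imwrite('pics/crop1.png',cv2.resize(i,None,fx=3.6,fy=3.6,interpolation=cv2.INTER_CUBIC))
i=cv2.imread('pics/scene0.png')[185:295,140:390]
cv2.imwrite('pics/crop2.png',cv2.resize(i,None,fx=3.2,fy=3.2,interpolation=cv2.INTER_CUBIC))
E
```

```text
(no output)
```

View pics/crop1.png

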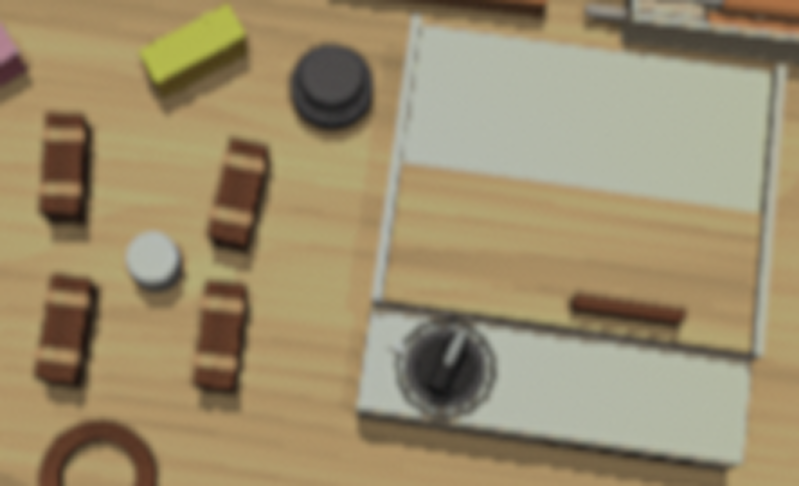

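View pics/crop2.png

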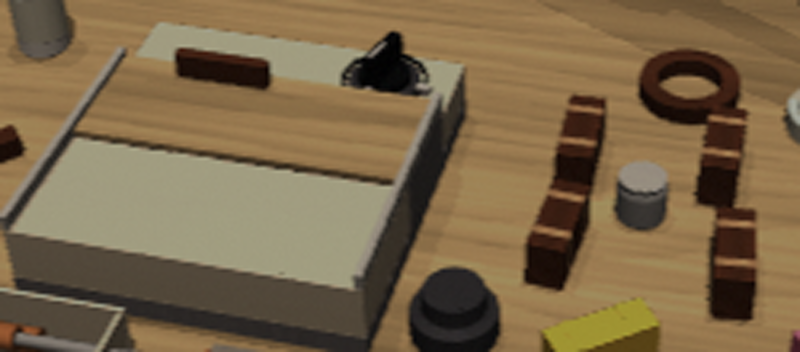

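```bash
python3 - <<'E'
from h import *
from scipy.optimize import least_squares
s=snap('top','t1'); im=s['image']
def up(c,r):return c/3.6+180-.36, r/3.6+130-.36
P=[((360,410),(-170,175,70)),((742,464),(-170,-175,70)),((628,308),(-55,-50,124))]
W=[ray(s,*up(*p),c[2]/1e3)[:2] for p,c in P]; C=[np.array(c[:2])/1e3 for _,c in P]
def tr(q,c): a=q[2];return q[:2]+np.array([[np.cos(a),-np.sin(a)],[np.sin(a),np.cos(a)]])@c
f=least_squares(lambda q:np.ravel([tr(q,c)-w for c,w in zip(C,W)]),[.6,-.1,0.])
print('chest',f.x,np.rad2deg(f.x[2]),f.fun*1e3)
# check projection
for c in [(-170,175,70),(-170,-175,70),(200,175,85),(200,-175,85),(-75,175,70),(-75,-175,70),(-122,100,115)]:
    p=proj(s,[*tr(f.x,np.array(c[:2])/1e3),c[2]/1e3]); print(c,((p-[180,130])*3.6).round())
print('row pixels', im[177,186:212].tolist())
cv2.imwrite('pics/t_crop.png',cv2.resize(im[205:260,275:330,::-1],None,fx=10,fy=10,interpolation=cv2.INTER_CUBIC))
E
```

```text
chest [ 0.57384692 -0.1323288  -0.00758622] -0.43465829005859696 [-0.49409139  3.76204842  0.15482325 -2.54766195  0.33926814 -1.21438647]
(-170, 175, 70) [354. 409.]
(-170, -175, 70) [744. 463.]
(200, 175, 85) [408.  21.]
(200, -175, 85) [778.  69.]
(-75, 175, 70) [369. 306.]
(-75, -175, 70) [751. 359.]
(-122, 100, 115) [448. 360.]
row pixels [[175, 149, 104], [176, 149, 105], [176, 149, 104], [176, 149, 104], [166, 139, 97], [135, 107, 75], [104, 73, 50], [93, 59, 41], [90, 57, 39], [87, 56, 38], [87, 56, 39], [89, 56, 38], [91, 56, 39], [95, 60, 42], [96, 60, 42], [90, 56, 39], [65, 40, 28], [37, 24, 18], [55, 45, 33], [105, 89, 63], [152, 130, 91], [173, 149, 104], [178, 153, 107], [178, 154, 108], [177, 153, 107], [177, 154, 107]]
```

View pics/t_crop.png

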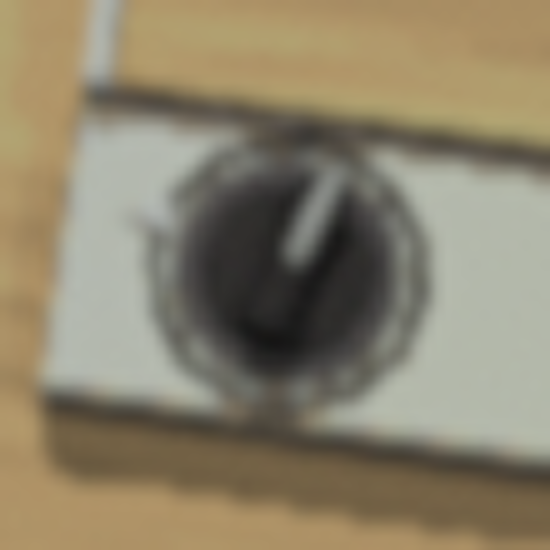

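```bash
cat >> h.py <<'E'
def tr(q,c):
    a=q[2];c=np.array(c,float)/1e3;r=np.array([[np.cos(a),-np.sin(a)],[np.sin(a),np.cos(a)]])@c[:2]
    return np.array([q[0]+r[0],q[1]+r[1],c[2]])
E
python3 - <<'E'
from h import *
from scipy.optimize import least_squares
T=snap('top');S=snap('scene','s1')
ob=[(T,180,130,3.6,p,c) for p,c in [((360,410),(-170,175,70)),((742,464),(-170,-175,70)),((628,300),(-55,-50,124)),((417,18),(200,175,85)),((785,68),(200,-175,85)),((374,306),(-75,175,70)),((752,358),(-75,-175,70))]]
ob+=[(S,140,185,3.2,p,c) for p,c in [((15,232),(200,-175,85)),((365,287),(200,175,85)),((465,65),(-170,175,70)),((160,22),(-170,-175,70))]]
def res(q): return np.ravel([proj(s,tr(q,c))-(np.array(p)/k+[a,b]) for s,a,b,k,p,c in ob])
f=least_squares(res,[.57,-.13,0],loss='soft_l1'); print(f.x); print(res(f.x).reshape(-1,2).round(1).tolist())
q=f.x
# knob
cw=tr(q,(-122,100,115)); print('knob',cw, 'px',proj(T,cw))
def cr(u,v): return u/10+275-.45, v/10+205-.45
a=ray(T,*cr(293,262),.115);b=ray(T,*cr(333,175),.115); d=b-a; print('pointer ang from dir',np.degrees(np.arctan2(d[1],d[0])), 'tip rel',(b-cw)*1e3)
for z in(.072,.078,.082):
    m=ray(T,*cr(160,205),z)-cw; print('index',z,m*1e3,np.degrees(np.arctan2(m[1],m[0])))
# blanks
im=T['image'].astype(int)
for nm,img,s in(('top',im,T),):
    g=img[:,:,0]
    # dark-top: R 70..125, brown
    m=((g<125)&(g>72)&(img[:,:,0]-img[:,:,2]>30)).astype(np.uint8)
    for c0 in((197,177),(246,184),(198,221),(241,223)):
        w=np.zeros_like(m);x,y=c0;w[y-19:y+20,x-14:x+15]=m[y-19:y+20,x-14:x+15]
        w=cv2.morphologyEx(w,cv2.MORPH_CLOSE,np.ones((7,1),np.uint8))
        w=cv2.morphologyEx(w,cv2.MORPH_OPEN,np.ones((3,3),np.uint8))
        k=max(cv2.findContours(w,0,1)[0],key=cv2.contourArea)
        B=cv2.boxPoints(cv2.minAreaRect(k)); X=np.array([ray(s,*p,.052) for p in B])
        e=[X[1]-X[0],X[2]-X[1]];e.sort(key=np.linalg.norm)
        print(c0,X.mean(0).round(4),'dims',[round(np.linalg.norm(v)*1e3) for v in e],'ang',np.degrees(np.arctan2(e[1][1],e[1][0])))
E
```

```text
[ 0.57499391 -0.13298418 -0.00913069]
[[-1.4, -0.8], [0.6, -0.6], [0.2, 1.5], [-2.2, 0.4], [-1.7, 0.1], [-1.3, -0.4], [0.0, -0.1], [-4.4, -1.1], [-0.6, 0.5], [-0.1, -1.1], [-1.2, -0.8]]
knob [ 0.45391205 -0.03187442  0.115     ] px [304.53840931 229.53575362]
pointer ang from dir -17.715704453886833 tip rel [ 2.51278395e+01 -7.63848422e+00 -1.38777878e-14]
index 0.072 [ 16.21358546  44.51009232 -43.        ] 69.98495559409474
index 0.078 [ 15.12811556  44.62519618 -37.        ] 71.27314069558372
index 0.082 [ 14.40446895  44.70193208 -33.        ] 72.13931018071287
(197, 177) [0.5905 0.3477 0.052 ] dims [41, 121] ang -170.14428369032075
(246, 184) [0.589  0.1771 0.052 ] dims [46, 118] ang -4.933178755240465
(198, 221) [0.4401 0.321  0.052 ] dims [43, 115] ang 5.748197830117644
(241, 223) [0.4523 0.1741 0.052 ] dims [44, 116] ang 1.3170124662735627
```

```bash
python3 - <<'E'
import cv2
i=cv2.imread('pics/s1.png')
cv2.imwrite('pics/crop3.png',cv2.resize(i[185:225,190:300],None,fx=7,fy=7,interpolation=cv2.INTER_CUBIC))
E
```

```text
(no output)
```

View pics/crop3.png

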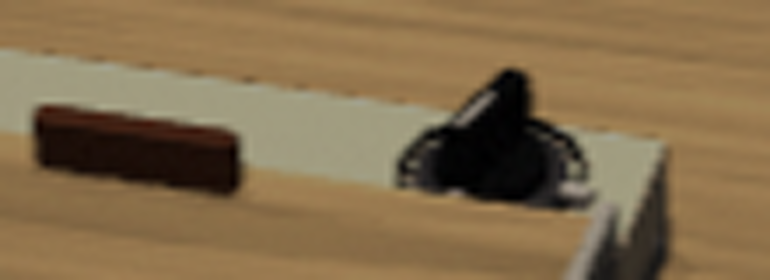

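```bash
cat >> h.py <<'E'
Q=[0.57499,-0.13298,-0.00913]
def mask(s):
    i=s['image'].astype(int);m=((i[:,:,0]<128)&(i[:,:,0]-i[:,:,2]>5)).astype(np.uint8)
    return cv2.morphologyEx(m,cv2.MORPH_CLOSE,np.ones((7,5),np.uint8))
def blank(T,S,xy):
    "centre and yaw of the blank near xy, from the far edges of both views at z .052"
    pts={}
    for n,s in(('T',T),('S',S)):
        u,v=proj(s,[*xy,.04]).round().astype(int); m=mask(s)
        num,l,st,_=cv2.connectedComponentsWithStats(m)
        w=l[v-4:v+5,u-4:u+5]; k=np.bincount(w[w>0]).argmax()
        c=max(cv2.findContours((l==k).astype(np.uint8),0,cv2.CHAIN_APPROX_NONE)[0],key=cv2.contourArea)[:,0]
        pts[n]=np.array([ray(s,*p,.052)[:2] for p in c])
    a=0.
    for _ in range(5):
        R=np.array([[np.cos(a),np.sin(a)],[-np.sin(a),np.cos(a)]]); L={n:p@R.T for n,p in pts.items()}
        xs=np.percentile(L['T'][:,0],98),np.percentile(L['S'][:,0],2)
        sl=[];ed=[]
        for n,sg in(('T',1),('S',-1)):
            p=L[n]; x0,x1=(xs[0]-.085,xs[0]-.015) if n=='T' else (xs[1]+.015,xs[1]+.085)
            q=p[(p[:,0]>x0)&(p[:,0]<x1)]; mid=np.median(q[:,1]); q=q[(q[:,1]-mid)*sg>0] 
            g=np.polyfit(q[:,0],q[:,1],1); sl.append(g[0]); ed.append(np.polyval(g,(xs[0]+xs[1])/2))
        a+=np.mean(sl)
    c=R.T@np.array([sum(xs)/2,sum(ed)/2])
    return c,np.degrees(a),(xs[0]-xs[1])*1e3,(ed[0]-ed[1])*1e3,np.degrees(sl)
E
cat > m.py <<'E'
from h import *
T=snap('top');S=snap('scene')
for p in((.6,.35),(.598,.18),(.45,.325),(.46,.177)):
    try: r=blank(T,S,p); print(p,r[0].round(4),*np.round(r[1:4],1),r[4].round(1))
    except Exception as e: print(p,e)
E
python3 m.py; python3 -c "
from h import *
o=arm.get_obs();print(o['ee_pos'],o['tool_rot'],o['grip_width'],o['time_s'])
S=snapshot('scene')
for z in(.073,.078):
  m=ray(S,272.1,212.1,z)-tr(Q,(-122,100,0));print(m*1e3,np.degrees(np.arctan2(m[1],m[0])))
print(tr(Q,(-55,-50,98)),tr(Q,(85,-50,98)))
for y in(-122,-61,0,61): print(tr(Q,(-8,y,24)))
"
```

```text
(0.6, 0.35) [ 5.8292 -2.4747] -556.1 2872.2 12120.9 [  -9.9 -532.9]
(0.598, 0.18) [0.5295 0.1833] -0.6 235.2 39.9 [-4.3  4.3]
(0.45, 0.325) [-0.0108 -7.7498] -1064.2 2715.2 16251.7 [  -5.7 -694.8]
(0.46, 0.177) [0.5295 0.1833] -0.6 235.2 39.9 [-4.3  4.3]
[0.29165553 0.60871196 0.2184952 ] [-5.44942135e-06  2.21535334e-01  9.75152337e-01 -1.23876760e-04] 1.002463791149024 0.35
[ 8.94472863 44.34358609 73.        ] 78.59566279936388
[15.33027594 46.15686925 78.        ] 71.62690692896683
[ 0.5195358  -0.18247577  0.098     ] [ 0.65952996 -0.18375396  0.098     ]
[ 0.56587649 -0.25490188  0.024     ]
[ 0.56643341 -0.19390442  0.024     ]
[ 0.56699033 -0.13290696  0.024     ]
[ 0.56754726 -0.0719095   0.024     ]
```

```bash
cat >> h.py <<'E'
def blank(T,xy):
    "centre and yaw from the far (+x,+y) edges of the top face in the top view"
    i=cv2.resize(T['image'],None,fx=4,fy=4,interpolation=cv2.INTER_LINEAR).astype(int)
    m=((i[:,:,0]<133)&(i[:,:,0]-i[:,:,2]>5)).astype(np.uint8)
    m=cv2.morphologyEx(m,cv2.MORPH_CLOSE,np.ones((33,1),np.uint8))
    u,v=(proj(T,[*xy,.04])*4).round().astype(int)
    _,l=cv2.connectedComponents(m); w=l[v-16:v+17,u-16:u+17]; k=np.bincount(w[w>0]).argmax()
    c=max(cv2.findContours((l==k).astype(np.uint8),0,cv2.CHAIN_APPROX_NONE)[0],key=cv2.contourArea)[:,0]
    P=np.array([ray(T,(p[0]-1.5)/4,(p[1]-1.5)/4,.052)[:2] for p in c]); a=0.
    for _ in range(6):
        R=np.array([[np.cos(a),np.sin(a)],[-np.sin(a),np.cos(a)]]); L=P@R.T
        x=np.percentile(L[:,0],97); q=L[(L[:,0]>x-.085)&(L[:,0]<x-.015)]
        mid=q[:,1].mean(); q=q[q[:,1]>mid]; g=np.polyfit(q[:,0],q[:,1],1); a+=g[0]
    c=R.T@np.array([x-.05,np.polyval(g,x-.05)-.019])
    return c,np.degrees(a),(np.ptp(L,0)*1e3).round()
E
cat > m.py <<'E'
from h import *
T=snap('top')
for p in((.6,.35),(.598,.18),(.45,.325),(.46,.177)):
    try: r=blank(T,p); print(p,r[0].round(4),r[1].round(1),r[2])
    except Exception as e: print(p,e)
E
python3 m.py
```

```text
(0.6, 0.35) [0.6046 0.3501] 6.6 [126.  50.]
(0.598, 0.18) [0.599  0.1798] -4.9 [258.  68.]
(0.45, 0.325) [0.4469 0.3214] 0.7 [244. 130.]
(0.46, 0.177) [0.599  0.1798] -4.9 [258.  68.]
```

```bash
sed -i 's/m=((i\[:,:,0\]<133).*/m=(i[:,:,0]>1.29*i[:,:,1]).astype(np.uint8)/; s/np.ones((33,1),np.uint8)/np.ones((29,1),np.uint8)/' h.py; python3 m.py
```

```text
(0.6, 0.35) [0.6036 0.3489] 6.1 [108.  43.]
(0.598, 0.18) [0.5969 0.1795] -5.7 [104.  41.]
(0.45, 0.325) [0.4456 0.3202] 1.4 [101.  44.]
(0.46, 0.177) [0.4583 0.1763] 1.4 [101.  40.]
```

jog_arm([
  {"tx":0.3,"ty":-1,"wz":-0.541},
  {"tx":0.3,"ty":-1,"wz":-0.541},
  {"tx":0.3,"ty":-1,"wz":-0.541},
  {"tx":0.3,"ty":-1,"wz":-0.541},
  {"tx":0.3,"ty":-1,"wz":-0.541},
  {"tx":0.3,"ty":-1,"wz":-0.541},
  {"tx":0.3,"ty":-1,"wz":-0.541},
  {"tx":0.3,"ty":-1,"wz":-0.541},
  {"tx":0.3,"ty":-1,"wz":-0.541},
  {"tx":0.3,"ty":-1,"wz":-0.541},
  {"tx":0.3,"ty":-1,"wz":-0.541},
  {"tx":0.3,"ty":-1,"wz":-0.541},
  {"tx":0.3,"ty":-1,"wz":-0.541},
  {"tx":0.3,"ty":-1,"wz":-0.541},
  {"tx":0.3,"ty":-1,"wz":-0.541},
  {"tx":0.3,"ty":-1,"wz":-0.541},
  {"tx":0.3,"ty":-1,"wz":-0.541},
  {"tx":0.3,"ty":-1,"wz":-0.541},
  {"tx":0.3,"ty":-1,"wz":-0.541},
  {"tx":0.3,"ty":-1,"wz":-0.541},
])

```text
invalid input at $.targets[0]: expected keys tx, ty, tz, wx, wy, wz, jaw
```

jog_arm([
  {"tx":0.228,"ty":-0.91},
  {"tx":0.228,"ty":-0.91},
  {"tx":0.228,"ty":-0.91},
  {"tx":0.228,"ty":-0.91},
  {"tx":0.228,"ty":-0.91},
  {"tx":0.228,"ty":-0.91},
  {"tx":0.228,"ty":-0.91},
  {"tz":-0.7},
  {"tz":-0.7},
  {"tz":-0.7},
  {"tz":-0.7},
])

```text
invalid input at $.targets[0]: expected keys tx, ty, tz, wx, wy, wz, jaw
```

jog_arm([
  {"tx":0.3,"ty":-1,"tz":0,"wx":0,"wy":0,"wz":-0.541,"jaw":1},
  {"tx":0.3,"ty":-1,"tz":0,"wx":0,"wy":0,"wz":-0.541,"jaw":1},
  {"tx":0.3,"ty":-1,"tz":0,"wx":0,"wy":0,"wz":-0.541,"jaw":1},
  {"tx":0.3,"ty":-1,"tz":0,"wx":0,"wy":0,"wz":-0.541,"jaw":1},
  {"tx":0.3,"ty":-1,"tz":0,"wx":0,"wy":0,"wz":-0.541,"jaw":1},
  {"tx":0.3,"ty":-1,"tz":0,"wx":0,"wy":0,"wz":-0.541,"jaw":1},
  {"tx":0.3,"ty":-1,"tz":0,"wx":0,"wy":0,"wz":-0.541,"jaw":1},
  {"tx":0.3,"ty":-1,"tz":0,"wx":0,"wy":0,"wz":-0.541,"jaw":1},
  {"tx":0.3,"ty":-1,"tz":0,"wx":0,"wy":0,"wz":-0.541,"jaw":1},
  {"tx":0.3,"ty":-1,"tz":0,"wx":0,"wy":0,"wz":-0.541,"jaw":1},
  {"tx":0.3,"ty":-1,"tz":0,"wx":0,"wy":0,"wz":-0.541,"jaw":1},
  {"tx":0.3,"ty":-1,"tz":0,"wx":0,"wy":0,"wz":-0.541,"jaw":1},
  {"tx":0.3,"ty":-1,"tz":0,"wx":0,"wy":0,"wz":-0.541,"jaw":1},
  {"tx":0.3,"ty":-1,"tz":0,"wx":0,"wy":0,"wz":-0.541,"jaw":1},
  {"tx":0.3,"ty":-1,"tz":0,"wx":0,"wy":0,"wz":-0.541,"jaw":1},
  {"tx":0.3,"ty":-1,"tz":0,"wx":0,"wy":0,"wz":-0.541,"jaw":1},
  {"tx":0.3,"ty":-1,"tz":0,"wx":0,"wy":0,"wz":-0.541,"jaw":1},
  {"tx":0.3,"ty":-1,"tz":0,"wx":0,"wy":0,"wz":-0.541,"jaw":1},
  {"tx":0.3,"ty":-1,"tz":0,"wx":0,"wy":0,"wz":-0.541,"jaw":1},
  {"tx":0.3,"ty":-1,"tz":0,"wx":0,"wy":0,"wz":-0.541,"jaw":1},
])

```text
time_s: 2.17
ee_pos: [0.4718, 0.0071, 0.2189]
tool_rot: [0.0, 0.711, 0.703, 0.0]
ft_force: [0.9, -0.2, 0.6]
grip_width: 1.003
```

jog_arm([
  {"tx":0.23,"ty":-0.91,"tz":0,"wx":0,"wy":0,"wz":0,"jaw":1},
  {"tx":0.23,"ty":-0.91,"tz":0,"wx":0,"wy":0,"wz":0,"jaw":1},
  {"tx":0.23,"ty":-0.91,"tz":0,"wx":0,"wy":0,"wz":0,"jaw":1},
  {"tx":0.23,"ty":-0.91,"tz":0,"wx":0,"wy":0,"wz":0,"jaw":1},
  {"tx":0.23,"ty":-0.91,"tz":0,"wx":0,"wy":0,"wz":0,"jaw":1},
  {"tx":0.23,"ty":-0.91,"tz":0,"wx":0,"wy":0,"wz":0,"jaw":1},
  {"tx":0.23,"ty":-0.91,"tz":0,"wx":0,"wy":0,"wz":0,"jaw":1},
  {"tx":0,"ty":0,"tz":-0.7,"wx":0,"wy":0,"wz":0,"jaw":1},
  {"tx":0,"ty":0,"tz":-0.7,"wx":0,"wy":0,"wz":0,"jaw":1},
  {"tx":0,"ty":0,"tz":0,"wx":0,"wy":0,"wz":0,"jaw":1},
])

```text
time_s: 3.0
ee_pos: [0.5187, -0.1824, 0.1727]
tool_rot: [-0.002, 0.711, 0.704, -0.001]
ft_force: [-0.4, 1.0, -0.7]
grip_width: 1.002
```

jog_arm([
  {"tx":0,"ty":0,"tz":-0.83,"wx":0,"wy":0,"wz":0,"jaw":1},
  {"tx":0,"ty":0,"tz":-0.83,"wx":0,"wy":0,"wz":0,"jaw":1},
  {"tx":0,"ty":0,"tz":-0.83,"wx":0,"wy":0,"wz":0,"jaw":1},
  {"tx":0,"ty":0,"tz":0,"wx":0,"wy":0,"wz":0,"jaw":0},
  {"tx":0,"ty":0,"tz":0,"wx":0,"wy":0,"wz":0,"jaw":0},
  {"tx":0,"ty":0,"tz":0,"wx":0,"wy":0,"wz":0,"jaw":0},
  {"tx":0,"ty":0,"tz":0,"wx":0,"wy":0,"wz":0,"jaw":0},
  {"tx":0,"ty":0,"tz":0,"wx":0,"wy":0,"wz":0,"jaw":0},
  {"tx":0,"ty":0,"tz":0,"wx":0,"wy":0,"wz":0,"jaw":0},
  {"tx":0,"ty":0,"tz":0,"wx":0,"wy":0,"wz":0,"jaw":0},
  {"tx":0,"ty":0,"tz":0,"wx":0,"wy":0,"wz":0,"jaw":0},
], squeeze=15)

```text
time_s: 3.92
ee_pos: [0.5201, -0.1824, 0.1023]
tool_rot: [0.0, 0.71, 0.704, 0.0]
ft_force: [-0.1, 0.3, 0.6]
grip_width: 0.476
```

jog_arm([
  {"tx":0,"ty":0,"tz":-0.1,"wx":0,"wy":0,"wz":0,"jaw":0},
  {"tx":0,"ty":0,"tz":0,"wx":0,"wy":0,"wz":0,"jaw":0},
  {"tx":0,"ty":0,"tz":0,"wx":0,"wy":0,"wz":0,"jaw":0},
  {"tx":0,"ty":0,"tz":0,"wx":0,"wy":0,"wz":0,"jaw":0},
  {"tx":0,"ty":0,"tz":0,"wx":0,"wy":0,"wz":0,"jaw":0},
  {"tx":0,"ty":0,"tz":0,"wx":0,"wy":0,"wz":0,"jaw":0},
  {"tx":0,"ty":0,"tz":0,"wx":0,"wy":0,"wz":0,"jaw":0},
  {"tx":0,"ty":0,"tz":0,"wx":0,"wy":0,"wz":0,"jaw":0},
])

```text
time_s: 4.58
ee_pos: [0.5203, -0.1824, 0.0989]
tool_rot: [0.0, 0.71, 0.704, 0.0]
ft_force: [4.7, -0.2, -2.7]
grip_width: 0.15
```

jog_arm([
  {"tx":0.6,"ty":0,"tz":0,"wx":0,"wy":0,"wz":0,"jaw":0},
  {"tx":0.6,"ty":-0.01,"tz":0,"wx":0,"wy":0,"wz":0,"jaw":0},
  {"tx":0.6,"ty":0,"tz":0,"wx":0,"wy":0,"wz":0,"jaw":0},
  {"tx":0.6,"ty":-0.01,"tz":0,"wx":0,"wy":0,"wz":0,"jaw":0},
  {"tx":0.6,"ty":0,"tz":0,"wx":0,"wy":0,"wz":0,"jaw":0},
  {"tx":0.6,"ty":-0.01,"tz":0,"wx":0,"wy":0,"wz":0,"jaw":0},
  {"tx":0.6,"ty":0,"tz":0,"wx":0,"wy":0,"wz":0,"jaw":0},
  {"tx":0.45,"ty":-0.01,"tz":0,"wx":0,"wy":0,"wz":0,"jaw":0},
  {"tx":0,"ty":0,"tz":0,"wx":0,"wy":0,"wz":0,"jaw":0},
  {"tx":0,"ty":0,"tz":0,"wx":0,"wy":0,"wz":0,"jaw":0},
])

```text
time_s: 5.42
ee_pos: [0.6599, -0.1841, 0.0988]
tool_rot: [0.0, 0.71, 0.704, -0.0]
ft_force: [2.5, -4.6, -0.9]
grip_width: 0.149
```

jog_arm([
  {"tx":0.1,"ty":0.1,"tz":0,"wx":0,"wy":0,"wz":0,"jaw":0},
  {"tx":0.1,"ty":0,"tz":0,"wx":0,"wy":0,"wz":0,"jaw":0},
  {"tx":0,"ty":0,"tz":0,"wx":0,"wy":0,"wz":0,"jaw":0},
])

```text
time_s: 5.67
ee_pos: [0.6624, -0.1825, 0.0987]
tool_rot: [-0.002, 0.711, 0.704, -0.004]
ft_force: [-29.7, -13.2, 9.5]
grip_width: 0.199
```

jog_arm([
  {"tx":-0.1,"ty":0,"tz":0,"wx":0,"wy":0,"wz":0,"jaw":0.6},
  {"tx":-0.05,"ty":0,"tz":0,"wx":0,"wy":0,"wz":0,"jaw":0.6},
  {"tx":0,"ty":0,"tz":0,"wx":0,"wy":0,"wz":0,"jaw":0.6},
  {"tx":0,"ty":0,"tz":0,"wx":0,"wy":0,"wz":0,"jaw":0.6},
  {"tx":0,"ty":0,"tz":0,"wx":0,"wy":0,"wz":0,"jaw":0.6},
  {"tx":0,"ty":0,"tz":1,"wx":0,"wy":0,"wz":1,"jaw":0.6},
  {"tx":0,"ty":0,"tz":1,"wx":0,"wy":0,"wz":1,"jaw":0.6},
  {"tx":-0.5,"ty":1,"tz":1,"wx":0,"wy":0,"wz":1,"jaw":0.6},
  {"tx":-0.5,"ty":1,"tz":1,"wx":0,"wy":0,"wz":1,"jaw":0.6},
  {"tx":-0.5,"ty":1,"tz":0,"wx":0,"wy":0,"wz":1,"jaw":0.6},
  {"tx":-0.5,"ty":1,"tz":0,"wx":0,"wy":0,"wz":1,"jaw":0.6},
  {"tx":-0.5,"ty":1,"tz":0,"wx":0,"wy":0,"wz":1,"jaw":0.6},
  {"tx":-0.5,"ty":1,"tz":0,"wx":0,"wy":0,"wz":1,"jaw":0.6},
  {"tx":0,"ty":1,"tz":0,"wx":0,"wy":0,"wz":1,"jaw":0.6},
  {"tx":0,"ty":1,"tz":0,"wx":0,"wy":0,"wz":1,"jaw":0.6},
  {"tx":0,"ty":1,"tz":0,"wx":0,"wy":0,"wz":1,"jaw":0.6},
  {"tx":0,"ty":1,"tz":0,"wx":0,"wy":0,"wz":1,"jaw":0.6},
  {"tx":0,"ty":0,"tz":0,"wx":0,"wy":0,"wz":1,"jaw":0.6},
  {"tx":0,"ty":0,"tz":0,"wx":0,"wy":0,"wz":1,"jaw":0.6},
  {"tx":0,"ty":0,"tz":0,"wx":0,"wy":0,"wz":1,"jaw":0.6},
])

```text
time_s: 7.33
ee_pos: [0.5732, 0.1159, 0.2145]
tool_rot: [0.0, 0.001, 1.0, 0.0]
ft_force: [-0.1, -0.3, 0.4]
grip_width: 0.602
```

```bash
python3 - <<'E'
from h import *
T=snap('top');S=snap('scene')
a=cv2.resize(T['image'][130:265,270:405],(540,540),interpolation=cv2.INTER_CUBIC)[:,:,::-1]
b=cv2.resize(S['image'][185:295,140:290],(736,540),interpolation=cv2.INTER_CUBIC)[:,:,::-1]
cv2.imwrite('pics/st.png',cv2.resize(np.hstack([a,b]),(800,338)))
E
```

```text
(no output)
```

View pics/st.png

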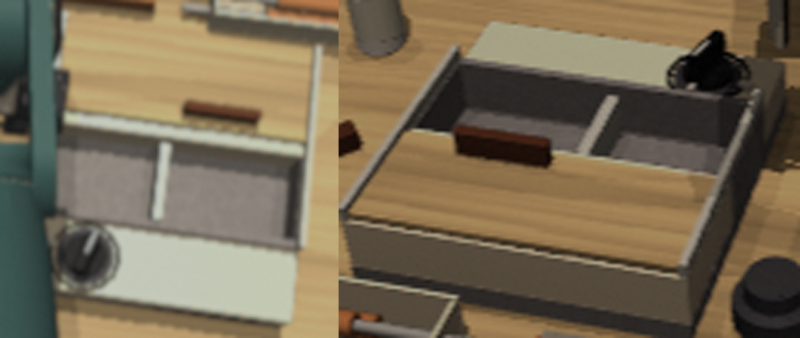

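```bash
python3 - <<'E'
from h import *
T=snap('top')
p=[ray(T,270+u/2.508,130+v/2.508,.075) for u,v in((161,181),(166,143),(157,218))];print(p)
i=T['image'][:,:,0].astype(int)
for r in(195,202,209): print(r,i[r,322:346].tolist())
E
```

```text
[array([ 0.56449416, -0.12076992,  0.075     ]), array([ 0.61701293, -0.12230618,  0.075     ]), array([ 0.51439362, -0.12042339,  0.075     ])]
195 [145, 146, 146, 145, 143, 139, 132, 128, 120, 102, 114, 161, 190, 196, 184, 147, 119, 116, 113, 104, 98, 97, 95, 94]
202 [146, 144, 145, 146, 143, 138, 135, 129, 111, 106, 145, 183, 195, 186, 161, 143, 142, 142, 141, 140, 140, 140, 140, 143]
209 [139, 140, 141, 141, 136, 133, 131, 118, 100, 127, 175, 195, 190, 173, 155, 146, 145, 144, 143, 144, 144, 144, 145, 146]
```

jog_arm([
  {"tx":-0.2,"ty":-0.9,"tz":0,"wx":0,"wy":0,"wz":0,"jaw":0.6},
  {"tx":0,"ty":-1,"tz":0,"wx":0,"wy":0,"wz":0,"jaw":0.6},
  {"tx":0,"ty":-1,"tz":0,"wx":0,"wy":0,"wz":0,"jaw":0.6},
  {"tx":0,"ty":-1,"tz":0,"wx":0,"wy":0,"wz":0,"jaw":0.6},
  {"tx":0,"ty":-1,"tz":0,"wx":0,"wy":0,"wz":0,"jaw":0.6},
  {"tx":0,"ty":-1,"tz":0,"wx":0,"wy":0,"wz":0,"jaw":0.6},
  {"tx":0,"ty":-1,"tz":0,"wx":0,"wy":0,"wz":0,"jaw":0.6},
  {"tx":0,"ty":-1,"tz":0,"wx":0,"wy":0,"wz":0,"jaw":0.6},
  {"tx":0,"ty":0,"tz":-0.9,"wx":0,"wy":0,"wz":0,"jaw":0.5},
  {"tx":0,"ty":0,"tz":-1,"wx":0,"wy":0,"wz":0,"jaw":0.4},
  {"tx":0,"ty":0,"tz":-1,"wx":0,"wy":0,"wz":0,"jaw":0.4},
  {"tx":0,"ty":0,"tz":-1,"wx":0,"wy":0,"wz":0,"jaw":0.4},
  {"tx":0,"ty":0,"tz":-1,"wx":0,"wy":0,"wz":0,"jaw":0.4},
  {"tx":0,"ty":0,"tz":-0.8,"wx":0,"wy":0,"wz":0,"jaw":0.4},
  {"tx":0,"ty":0,"tz":0,"wx":0,"wy":0,"wz":0,"jaw":0},
  {"tx":0,"ty":0,"tz":0,"wx":0,"wy":0,"wz":0,"jaw":0},
  {"tx":0,"ty":0,"tz":0,"wx":0,"wy":0,"wz":0,"jaw":0},
  {"tx":0,"ty":0,"tz":0,"wx":0,"wy":0,"wz":0,"jaw":0},
  {"tx":0,"ty":0,"tz":0,"wx":0,"wy":0,"wz":0,"jaw":0},
  {"tx":0,"ty":0,"tz":0,"wx":0,"wy":0,"wz":0,"jaw":0},
])

```text
time_s: 9.15
ee_pos: [0.568, -0.1221, 0.0451]
tool_rot: [0.001, 0.005, 1.0, -0.0]
ft_force: [-0.2, 2.3, 2.2]
grip_width: 0.151
```

jog_arm([
  {"tx":0,"ty":0.6,"tz":0,"wx":0,"wy":0,"wz":0,"jaw":0},
  {"tx":0,"ty":0.6,"tz":0,"wx":0,"wy":0,"wz":0,"jaw":0},
  {"tx":0,"ty":0.6,"tz":0,"wx":0,"wy":0,"wz":0,"jaw":0},
  {"tx":0,"ty":0.6,"tz":0,"wx":0,"wy":0,"wz":0,"jaw":0},
  {"tx":0,"ty":0.6,"tz":0,"wx":0,"wy":0,"wz":0,"jaw":0},
  {"tx":0,"ty":0.4,"tz":0,"wx":0,"wy":0,"wz":0,"jaw":0},
  {"tx":0,"ty":0.05,"tz":0,"wx":0,"wy":0,"wz":0,"jaw":0},
  {"tx":0,"ty":0,"tz":0,"wx":0,"wy":0,"wz":0,"jaw":0},
])

```text
time_s: 9.82
ee_pos: [0.5688, -0.018, 0.0448]
tool_rot: [0.002, 0.004, 1.0, -0.0]
ft_force: [11.2, 2.8, -2.7]
grip_width: 0.148
```

jog_arm([
  {"tx":-0.05,"ty":0.06,"tz":0,"wx":0,"wy":0,"wz":0,"jaw":0},
  {"tx":0,"ty":0.06,"tz":0,"wx":0,"wy":0,"wz":0,"jaw":0},
  {"tx":0,"ty":0,"tz":0,"wx":0,"wy":0,"wz":0,"jaw":0},
])

```text
time_s: 10.07
ee_pos: [0.5679, -0.0178, 0.0449]
tool_rot: [0.003, 0.005, 1.0, -0.003]
ft_force: [17.3, -24.4, -6.9]
grip_width: 0.151
```

jog_arm([
  {"tx":0,"ty":-0.1,"tz":0,"wx":0,"wy":0,"wz":0,"jaw":0.5},
  {"tx":0,"ty":0,"tz":0,"wx":0,"wy":0,"wz":0,"jaw":0.5},
  {"tx":0,"ty":0,"tz":0,"wx":0,"wy":0,"wz":0,"jaw":0.5},
  {"tx":0,"ty":0,"tz":0,"wx":0,"wy":0,"wz":0,"jaw":0.5},
  {"tx":0,"ty":0,"tz":0,"wx":0,"wy":0,"wz":0,"jaw":0.5},
  {"tx":0,"ty":0,"tz":1,"wx":0,"wy":0,"wz":0,"jaw":0.5},
  {"tx":0,"ty":0,"tz":1,"wx":0,"wy":0,"wz":0,"jaw":0.7},
  {"tx":0,"ty":0,"tz":1,"wx":0,"wy":0,"wz":0,"jaw":0.7},
  {"tx":0,"ty":0,"tz":1,"wx":0,"wy":0,"wz":0,"jaw":0.7},
  {"tx":0,"ty":0,"tz":1,"wx":0,"wy":0,"wz":0,"jaw":0.7},
])

```text
time_s: 10.9
ee_pos: [0.5654, -0.0177, 0.1951]
tool_rot: [0.0, 0.004, 1.0, 0.0]
ft_force: [0.6, -0.6, 0.4]
grip_width: 0.692
```

```bash
python3 m.py
```

```text
(0.6, 0.35) [0.6034 0.3489] 6.0 [106.  43.]
(0.598, 0.18) [0.5969 0.1793] -4.9 [104.  41.]
(0.45, 0.325) [0.4457 0.3202] 1.3 [101.  44.]
(0.46, 0.177) [0.4592 0.1764] 1.3 [102.  41.]
```

jog_arm([
  {"tx":-0.505,"ty":0.92,"tz":0,"wx":0,"wy":0,"wz":0.3,"jaw":0.7},
  {"tx":-0.505,"ty":0.92,"tz":0,"wx":0,"wy":0,"wz":0,"jaw":0.7},
  {"tx":-0.505,"ty":0.92,"tz":0,"wx":0,"wy":0,"wz":0,"jaw":0.7},
  {"tx":-0.505,"ty":0.92,"tz":0,"wx":0,"wy":0,"wz":0,"jaw":0.7},
  {"tx":-0.505,"ty":0.92,"tz":0,"wx":0,"wy":0,"wz":0,"jaw":0.7},
  {"tx":-0.505,"ty":0.92,"tz":0,"wx":0,"wy":0,"wz":0,"jaw":0.7},
  {"tx":-0.505,"ty":0.92,"tz":0,"wx":0,"wy":0,"wz":0,"jaw":0.7},
  {"tx":0,"ty":0,"tz":-1,"wx":0,"wy":0,"wz":0,"jaw":0.7},
  {"tx":0,"ty":0,"tz":-1,"wx":0,"wy":0,"wz":0,"jaw":0.7},
  {"tx":0,"ty":0,"tz":-1,"wx":0,"wy":0,"wz":0,"jaw":0.7},
  {"tx":0,"ty":0,"tz":-1,"wx":0,"wy":0,"wz":0,"jaw":0.7},
  {"tx":0,"ty":0,"tz":-1,"wx":0,"wy":0,"wz":0,"jaw":0.7},
  {"tx":0,"ty":0,"tz":-0.75,"wx":0,"wy":0,"wz":0,"jaw":0.7},
  {"tx":0,"ty":0,"tz":0,"wx":0,"wy":0,"wz":0,"jaw":0},
  {"tx":0,"ty":0,"tz":0,"wx":0,"wy":0,"wz":0,"jaw":0},
  {"tx":0,"ty":0,"tz":0,"wx":0,"wy":0,"wz":0,"jaw":0},
  {"tx":0,"ty":0,"tz":0,"wx":0,"wy":0,"wz":0,"jaw":0},
  {"tx":0,"ty":0,"tz":0,"wx":0,"wy":0,"wz":0,"jaw":0},
  {"tx":0,"ty":0,"tz":0,"wx":0,"wy":0,"wz":0,"jaw":0},
  {"tx":0,"ty":0,"tz":0,"wx":0,"wy":0,"wz":0,"jaw":0},
], squeeze=30)

```text
time_s: 12.62
ee_pos: [0.4605, 0.1757, 0.0228]
tool_rot: [0.001, -0.011, 1.0, 0.001]
ft_force: [-1.0, 1.0, 7.8]
grip_width: 0.408
```

jog_arm([
  {"tx":0,"ty":0,"tz":0.5,"wx":0,"wy":0,"wz":0,"jaw":0},
  {"tx":0,"ty":0,"tz":1,"wx":0,"wy":0,"wz":0,"jaw":0},
  {"tx":0,"ty":0,"tz":1,"wx":0,"wy":0,"wz":0,"jaw":0},
  {"tx":0,"ty":0,"tz":1,"wx":0,"wy":0,"wz":0,"jaw":0},
  {"tx":0,"ty":-0.5,"tz":1,"wx":0,"wy":0,"wz":0,"jaw":0},
  {"tx":0.23,"ty":-0.9,"tz":0.5,"wx":0,"wy":0,"wz":-0.3,"jaw":0},
  {"tx":0.23,"ty":-0.9,"tz":0,"wx":0,"wy":0,"wz":0,"jaw":0},
  {"tx":0.23,"ty":-0.9,"tz":0,"wx":0,"wy":0,"wz":0,"jaw":0},
  {"tx":0.23,"ty":-0.9,"tz":0,"wx":0,"wy":0,"wz":0,"jaw":0},
  {"tx":0.23,"ty":-0.9,"tz":0,"wx":0,"wy":0,"wz":0,"jaw":0},
  {"tx":0.23,"ty":-0.9,"tz":0,"wx":0,"wy":0,"wz":0,"jaw":0},
  {"tx":0.23,"ty":-0.9,"tz":0,"wx":0,"wy":0,"wz":0,"jaw":0},
  {"tx":0.23,"ty":-0.9,"tz":0,"wx":0,"wy":0,"wz":0,"jaw":0},
  {"tx":0.23,"ty":-0.9,"tz":0,"wx":0,"wy":0,"wz":0,"jaw":0},
  {"tx":0.23,"ty":-0.9,"tz":0,"wx":0,"wy":0,"wz":0,"jaw":0},
  {"tx":0.23,"ty":-0.9,"tz":0,"wx":0,"wy":0,"wz":0,"jaw":0},
  {"tx":0.23,"ty":-0.9,"tz":0,"wx":0,"wy":0,"wz":0,"jaw":0},
  {"tx":0.23,"ty":-0.9,"tz":0,"wx":0,"wy":0,"wz":0,"jaw":0},
  {"tx":0.23,"ty":-0.9,"tz":0,"wx":0,"wy":0,"wz":0,"jaw":0},
  {"tx":0.23,"ty":-0.9,"tz":0,"wx":0,"wy":0,"wz":0,"jaw":0},
])

```text
time_s: 14.28
ee_pos: [0.5633, -0.2462, 0.1717]
tool_rot: [0.0, 0.005, 1.0, -0.0]
ft_force: [1.1, 0.4, -0.7]
grip_width: 0.41
```

jog_arm([
  {"tx":0.1,"ty":-0.3,"tz":0,"wx":0,"wy":0,"wz":0,"jaw":0},
  {"tx":0,"ty":0,"tz":-0.8,"wx":0,"wy":0,"wz":0,"jaw":0},
  {"tx":0,"ty":0,"tz":-0.8,"wx":0,"wy":0,"wz":0,"jaw":0},
  {"tx":0,"ty":0,"tz":-0.8,"wx":0,"wy":0,"wz":0,"jaw":0},
  {"tx":0,"ty":0,"tz":-0.6,"wx":0,"wy":0,"wz":0,"jaw":0},
  {"tx":0,"ty":0,"tz":-0.6,"wx":0,"wy":0,"wz":0,"jaw":0},
  {"tx":0,"ty":0,"tz":-0.5,"wx":0,"wy":0,"wz":0,"jaw":0},
  {"tx":0,"ty":0,"tz":0,"wx":0,"wy":0,"wz":0,"jaw":0},
  {"tx":0,"ty":0,"tz":0,"wx":0,"wy":0,"wz":0,"jaw":0},
])

```text
time_s: 15.03
ee_pos: [0.5661, -0.2534, 0.0479]
tool_rot: [-0.0, 0.004, 1.0, 0.0]
ft_force: [-0.9, 0.0, -0.3]
grip_width: 0.411
```

jog_arm([
  {"tx":0,"ty":0,"tz":-0.05,"wx":0,"wy":0,"wz":0,"jaw":0},
  {"tx":0,"ty":0,"tz":0,"wx":0,"wy":0,"wz":0,"jaw":0.49},
  {"tx":0,"ty":0,"tz":0,"wx":0,"wy":0,"wz":0,"jaw":0.49},
  {"tx":0,"ty":0,"tz":0,"wx":0,"wy":0,"wz":0,"jaw":0.49},
  {"tx":0,"ty":0,"tz":0,"wx":0,"wy":0,"wz":0,"jaw":0.49},
  {"tx":0,"ty":0,"tz":0.5,"wx":0,"wy":0,"wz":0,"jaw":0.49},
  {"tx":0,"ty":0,"tz":1,"wx":0,"wy":0,"wz":0,"jaw":0.49},
  {"tx":0,"ty":0,"tz":1,"wx":0,"wy":0,"wz":0,"jaw":0.49},
  {"tx":0,"ty":0,"tz":1,"wx":0,"wy":0,"wz":0,"jaw":0.7},
  {"tx":0,"ty":0,"tz":0.8,"wx":0,"wy":0,"wz":0,"jaw":0.7},
  {"tx":0,"ty":1,"tz":0,"wx":0,"wy":0,"wz":0,"jaw":0.7},
  {"tx":0,"ty":1,"tz":0,"wx":0,"wy":0,"wz":0,"jaw":0.7},
  {"tx":0,"ty":1,"tz":0,"wx":0,"wy":0,"wz":0,"jaw":0.7},
  {"tx":0,"ty":1,"tz":0,"wx":0,"wy":0,"wz":0,"jaw":0.7},
  {"tx":0,"ty":1,"tz":0,"wx":0,"wy":0,"wz":0,"jaw":0.7},
  {"tx":0,"ty":1,"tz":0,"wx":0,"wy":0,"wz":0,"jaw":0.7},
  {"tx":0,"ty":1,"tz":0,"wx":0,"wy":0,"wz":0,"jaw":0.7},
  {"tx":0,"ty":0,"tz":0,"wx":0,"wy":0,"wz":0,"jaw":0.7},
])

```text
time_s: 16.53
ee_pos: [0.566, -0.0398, 0.1759]
tool_rot: [0.0, 0.003, 1.0, 0.001]
ft_force: [-0.1, -0.8, -0.4]
grip_width: 0.704
```

```bash
python3 m.py; python3 -c "
from h import *
T=snap('top');S=snap('scene')
a=cv2.resize(T['image'][130:265,270:405],(540,540),interpolation=cv2.INTER_CUBIC)[:,:,::-1]
b=cv2.resize(S['image'][185:295,140:290],(736,540),interpolation=cv2.INTER_CUBIC)[:,:,::-1]
cv2.imwrite('pics/st2.png',cv2.resize(np.hstack([a,b]),(800,338)))"
```

```text
(0.6, 0.35) [0.6034 0.349 ] 5.9 [107.  43.]
(0.598, 0.18) [0.5968 0.1795] -5.6 [103.  41.]
(0.45, 0.325) [0.4455 0.3202] 1.4 [101.  44.]
(0.46, 0.177) attempt to get argmax of an empty sequence
```

View pics/st2.png

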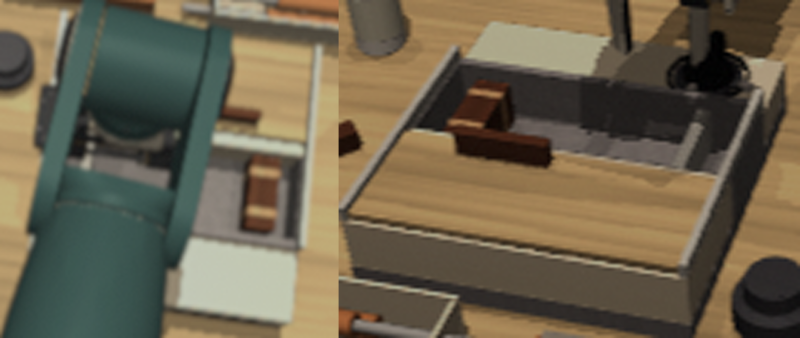

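jog_arm([
  {"tx":0.13,"ty":0.91,"tz":0,"wx":0,"wy":0,"wz":-0.42,"jaw":0.7},
  {"tx":0.13,"ty":0.91,"tz":0,"wx":0,"wy":0,"wz":-0.42,"jaw":0.7},
  {"tx":0.13,"ty":0.91,"tz":0,"wx":0,"wy":0,"wz":0,"jaw":0.7},
  {"tx":0.13,"ty":0.91,"tz":0,"wx":0,"wy":0,"wz":0,"jaw":0.7},
  {"tx":0.13,"ty":0.91,"tz":0,"wx":0,"wy":0,"wz":0,"jaw":0.7},
  {"tx":0.13,"ty":0.91,"tz":0,"wx":0,"wy":0,"wz":0,"jaw":0.7},
  {"tx":0.13,"ty":0.91,"tz":0,"wx":0,"wy":0,"wz":0,"jaw":0.7},
  {"tx":0.12,"ty":0.93,"tz":0,"wx":0,"wy":0,"wz":0,"jaw":0.7},
  {"tx":0,"ty":0,"tz":-1,"wx":0,"wy":0,"wz":0,"jaw":0.7},
  {"tx":0,"ty":0,"tz":-1,"wx":0,"wy":0,"wz":0,"jaw":0.7},
  {"tx":0,"ty":0,"tz":-1,"wx":0,"wy":0,"wz":0,"jaw":0.7},
  {"tx":0,"ty":0,"tz":-1,"wx":0,"wy":0,"wz":0,"jaw":0.7},
  {"tx":0,"ty":0,"tz":-1,"wx":0,"wy":0,"wz":0,"jaw":0.7},
  {"tx":0,"ty":0,"tz":-0.1,"wx":0,"wy":0,"wz":0,"jaw":0},
  {"tx":0,"ty":0,"tz":0,"wx":0,"wy":0,"wz":0,"jaw":0},
  {"tx":0,"ty":0,"tz":0,"wx":0,"wy":0,"wz":0,"jaw":0},
  {"tx":0,"ty":0,"tz":0,"wx":0,"wy":0,"wz":0,"jaw":0},
  {"tx":0,"ty":0,"tz":0,"wx":0,"wy":0,"wz":0,"jaw":0},
  {"tx":0,"ty":0,"tz":0,"wx":0,"wy":0,"wz":0,"jaw":0},
  {"tx":0,"ty":0,"tz":0,"wx":0,"wy":0,"wz":0,"jaw":0},
])

```text
time_s: 18.35
ee_pos: [0.5982, 0.1754, 0.0247]
tool_rot: [0.002, 0.048, 0.999, 0.0]
ft_force: [1.0, -0.9, 8.1]
grip_width: 0.425
```

jog_arm([
  {"tx":0,"ty":0,"tz":0,"wx":0,"wy":0,"wz":0,"jaw":0},
  {"tx":0,"ty":0,"tz":0,"wx":0,"wy":0,"wz":0,"jaw":0},
  {"tx":0,"ty":0,"tz":0.5,"wx":0,"wy":0,"wz":0,"jaw":0},
  {"tx":0,"ty":0,"tz":1,"wx":0,"wy":0,"wz":0,"jaw":0},
  {"tx":0,"ty":0,"tz":1,"wx":0,"wy":0,"wz":0,"jaw":0},
  {"tx":0,"ty":0,"tz":1,"wx":0,"wy":0,"wz":0,"jaw":0},
  {"tx":0,"ty":0,"tz":1,"wx":0,"wy":0,"wz":0,"jaw":0},
  {"tx":0,"ty":0,"tz":0.5,"wx":0,"wy":0,"wz":0,"jaw":0},
  {"tx":0,"ty":0,"tz":0,"wx":0,"wy":0,"wz":0,"jaw":0},
])

```text
time_s: 19.1
ee_pos: [0.5983, 0.1756, 0.1769]
tool_rot: [0.003, 0.048, 0.999, 0.001]
ft_force: [0.6, -0.0, -1.4]
grip_width: 0.434
```

```bash
python3 -c "
from h import *
T=snap('top');S=snap('scene')
a=cv2.resize(T['image'][130:265,170:305],(540,540),interpolation=cv2.INTER_CUBIC)[:,:,::-1]
b=cv2.resize(S['image'][150:290,270:410],(540,540),interpolation=cv2.INTER_CUBIC)[:,:,::-1]
cv2.imwrite('pics/st3.png',cv2.resize(np.hstack([a,b]),(800,400)))"
```

```text
(no output)
```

View pics/st3.png

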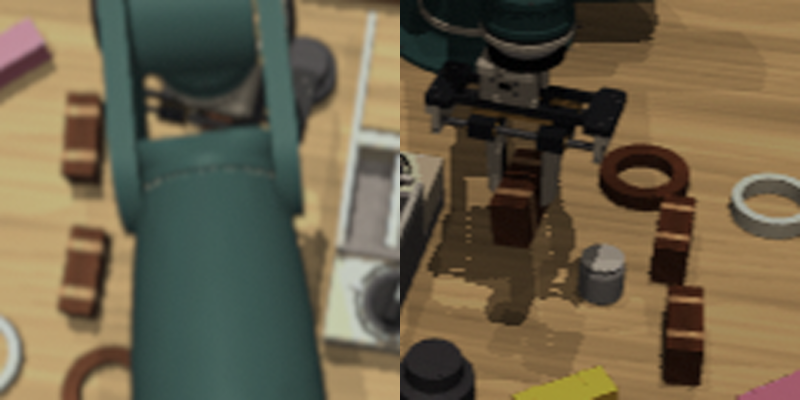

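jog_arm([
  {"tx":-0.1,"ty":-0.5,"tz":0,"wx":0,"wy":0,"wz":0.42,"jaw":0},
  {"tx":-0.1,"ty":-0.9,"tz":0,"wx":0,"wy":0,"wz":0.42,"jaw":0},
  {"tx":-0.1,"ty":-1,"tz":0,"wx":0,"wy":0,"wz":0,"jaw":0},
  {"tx":-0.1,"ty":-1,"tz":0,"wx":0,"wy":0,"wz":0,"jaw":0},
  {"tx":-0.1,"ty":-1,"tz":0,"wx":0,"wy":0,"wz":0,"jaw":0},
  {"tx":-0.1,"ty":-1,"tz":0,"wx":0,"wy":0,"wz":0,"jaw":0},
  {"tx":-0.1,"ty":-1,"tz":0,"wx":0,"wy":0,"wz":0,"jaw":0},
  {"tx":-0.1,"ty":-1,"tz":0,"wx":0,"wy":0,"wz":0,"jaw":0},
  {"tx":-0.1,"ty":-1,"tz":0,"wx":0,"wy":0,"wz":0,"jaw":0},
  {"tx":-0.1,"ty":-1,"tz":0,"wx":0,"wy":0,"wz":0,"jaw":0},
  {"tx":0,"ty":-1,"tz":0,"wx":0,"wy":0,"wz":0,"jaw":0},
  {"tx":0,"ty":-1,"tz":0,"wx":0,"wy":0,"wz":0,"jaw":0},
  {"tx":0,"ty":-0.6,"tz":0,"wx":0,"wy":0,"wz":0,"jaw":0},
  {"tx":0,"ty":0,"tz":-1,"wx":0,"wy":0,"wz":0,"jaw":0},
  {"tx":0,"ty":0,"tz":0,"wx":0,"wy":0,"wz":0,"jaw":0},
])

```text
time_s: 20.45
ee_pos: [0.5647, -0.1849, 0.1356]
tool_rot: [-0.004, 0.005, 1.0, 0.001]
ft_force: [-0.6, 0.8, -3.0]
grip_width: 0.429
```

jog_arm([
  {"tx":0.1,"ty":0,"tz":-0.8,"wx":0,"wy":0,"wz":0,"jaw":0},
  {"tx":0,"ty":0,"tz":-0.8,"wx":0,"wy":0,"wz":0,"jaw":0},
  {"tx":0,"ty":0,"tz":-0.5,"wx":0,"wy":0,"wz":0,"jaw":0},
  {"tx":0,"ty":0,"tz":0,"wx":0,"wy":0,"wz":0,"jaw":0},
  {"tx":0,"ty":0,"tz":0,"wx":0,"wy":0,"wz":0,"jaw":0},
])

```text
time_s: 20.87
ee_pos: [0.5692, -0.1838, 0.0781]
tool_rot: [-0.001, 0.004, 1.0, 0.001]
ft_force: [-0.7, -1.4, -1.4]
grip_width: 0.404
```

jog_arm([
  {"tx":-0.03,"ty":0,"tz":-0.5,"wx":0,"wy":0,"wz":0,"jaw":0},
  {"tx":0,"ty":0,"tz":-0.38,"wx":0,"wy":0,"wz":0,"jaw":0},
  {"tx":0,"ty":0,"tz":0,"wx":0,"wy":0,"wz":0,"jaw":0},
  {"tx":0,"ty":-0.3,"tz":0,"wx":0,"wy":0,"wz":0,"jaw":0},
  {"tx":0,"ty":-0.3,"tz":0,"wx":0,"wy":0,"wz":0,"jaw":0},
  {"tx":0,"ty":-0.3,"tz":0,"wx":0,"wy":0,"wz":0,"jaw":0},
  {"tx":0,"ty":-0.2,"tz":0,"wx":0,"wy":0,"wz":0,"jaw":0},
  {"tx":0,"ty":0,"tz":0,"wx":0,"wy":0,"wz":0,"jaw":0},
  {"tx":0,"ty":0,"tz":0,"wx":0,"wy":0,"wz":0,"jaw":0},
])

```text
time_s: 21.62
ee_pos: [0.5708, -0.217, 0.0563]
tool_rot: [0.002, 0.004, 1.0, 0.0]
ft_force: [0.1, 11.3, 17.5]
grip_width: 0.406
```

jog_arm([
  {"tx":-0.1,"ty":0.05,"tz":0.1,"wx":0,"wy":0,"wz":0,"jaw":0},
  {"tx":0,"ty":0,"tz":0,"wx":0,"wy":0,"wz":0,"jaw":0},
  {"tx":0,"ty":0,"tz":0,"wx":0,"wy":0,"wz":0,"jaw":0.49},
  {"tx":0,"ty":0,"tz":0,"wx":0,"wy":0,"wz":0,"jaw":0.49},
  {"tx":0,"ty":0,"tz":0,"wx":0,"wy":0,"wz":0,"jaw":0.49},
  {"tx":0,"ty":0,"tz":0,"wx":0,"wy":0,"wz":0,"jaw":0.49},
  {"tx":0,"ty":0,"tz":0.3,"wx":0,"wy":0,"wz":0,"jaw":0.49},
  {"tx":0,"ty":0,"tz":1,"wx":0,"wy":0,"wz":0,"jaw":0.49},
  {"tx":0,"ty":0,"tz":1,"wx":0,"wy":0,"wz":0,"jaw":0.49},
  {"tx":0,"ty":0,"tz":1,"wx":0,"wy":0,"wz":0,"jaw":0.7},
  {"tx":0,"ty":0,"tz":0.8,"wx":0,"wy":0,"wz":0,"jaw":0.7},
  {"tx":0,"ty":1,"tz":0,"wx":0,"wy":0,"wz":0,"jaw":0.7},
  {"tx":0,"ty":1,"tz":0,"wx":0,"wy":0,"wz":0,"jaw":0.7},
  {"tx":0,"ty":1,"tz":0,"wx":0,"wy":0,"wz":0,"jaw":0.7},
  {"tx":0,"ty":1,"tz":0,"wx":0,"wy":0,"wz":0,"jaw":0.7},
  {"tx":0,"ty":1,"tz":0,"wx":0,"wy":0,"wz":0,"jaw":0.7},
  {"tx":0,"ty":1,"tz":0,"wx":0,"wy":0,"wz":0,"jaw":0.7},
  {"tx":0,"ty":1,"tz":0,"wx":0,"wy":0,"wz":0,"jaw":0.7},
  {"tx":0,"ty":0,"tz":0,"wx":0,"wy":0,"wz":0,"jaw":0.7},
])

```text
time_s: 23.2
ee_pos: [0.5658, -0.0022, 0.1793]
tool_rot: [-0.0, 0.003, 1.0, 0.0]
ft_force: [-0.6, -0.1, -0.1]
grip_width: 0.7
```

```bash
python3 m.py; python3 -c "
from h import *
T=snap('top');S=snap('scene')
a=cv2.resize(T['image'][130:265,270:405],(540,540),interpolation=cv2.INTER_CUBIC)[:,:,::-1]
b=cv2.resize(S['image'][185:295,140:290],(736,540),interpolation=cv2.INTER_CUBIC)[:,:,::-1]
cv2.imwrite('pics/st4.png',cv2.resize(np.hstack([a,b]),(800,338)))"
```

```text
(0.6, 0.35) [0.6035 0.3489] 6.0 [106.  43.]
(0.598, 0.18) attempt to get argmax of an empty sequence
(0.45, 0.325) [0.4456 0.3202] 1.3 [101.  44.]
(0.46, 0.177) attempt to get argmax of an empty sequence
```

View pics/st4.png

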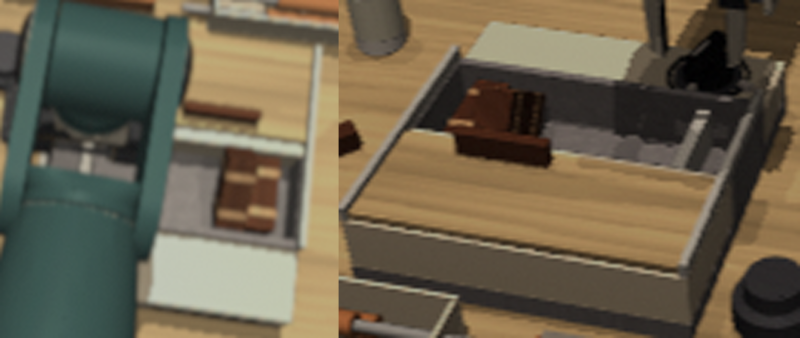

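```bash
python3 -c "
from h import *
T=snap('top');S=snap('scene')
a=cv2.resize(T['image'][180:235,345:400],(550,550),interpolation=cv2.INTER_CUBIC)[:,:,::-1]
b=cv2.resize(S['image'][198:253,165:230],(650,550),interpolation=cv2.INTER_CUBIC)[:,:,::-1]
cv2.imwrite('pics/st5.png',cv2.resize(np.hstack([a,b]),(800,367)))"
```

```text
(no output)
```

View pics/st5.png

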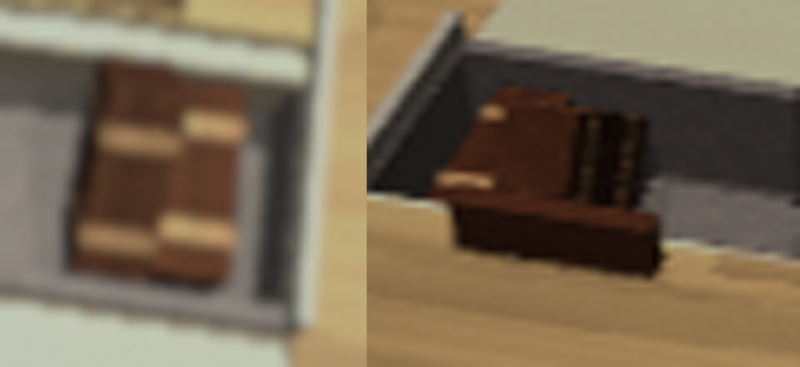

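jog_arm([
  {"tx":-0.364,"ty":0.977,"tz":0,"wx":0,"wy":0,"wz":0.27,"jaw":0.7},
  {"tx":-0.364,"ty":0.977,"tz":0,"wx":0,"wy":0,"wz":0,"jaw":0.7},
  {"tx":-0.364,"ty":0.977,"tz":0,"wx":0,"wy":0,"wz":0,"jaw":0.7},
  {"tx":-0.364,"ty":0.977,"tz":0,"wx":0,"wy":0,"wz":0,"jaw":0.7},
  {"tx":-0.364,"ty":0.977,"tz":0,"wx":0,"wy":0,"wz":0,"jaw":0.7},
  {"tx":-0.364,"ty":0.977,"tz":0,"wx":0,"wy":0,"wz":0,"jaw":0.7},
  {"tx":-0.364,"ty":0.977,"tz":0,"wx":0,"wy":0,"wz":0,"jaw":0.7},
  {"tx":-0.364,"ty":0.977,"tz":0,"wx":0,"wy":0,"wz":0,"jaw":0.7},
  {"tx":-0.364,"ty":0.977,"tz":0,"wx":0,"wy":0,"wz":0,"jaw":0.7},
  {"tx":-0.364,"ty":0.977,"tz":0,"wx":0,"wy":0,"wz":0,"jaw":0.7},
  {"tx":-0.364,"ty":0.977,"tz":0,"wx":0,"wy":0,"wz":0,"jaw":0.7},
  {"tx":0,"ty":0,"tz":0,"wx":0,"wy":0,"wz":0,"jaw":0.7},
])

```text
time_s: 24.45
ee_pos: [0.4449, 0.319, 0.179]
tool_rot: [-0.0, -0.01, 1.0, 0.0]
ft_force: [1.0, 0.1, 1.0]
grip_width: 0.698
```

```bash
python3 -c "
from h import *
T=snap('top','ta');S=snap('scene','sa')
a=cv2.resize(T['image'][175:235,335:402],(670,600),interpolation=cv2.INTER_CUBIC)[:,:,::-1]
b=cv2.resize(S['image'][198:258,160:235],(750,600),interpolation=cv2.INTER_CUBIC)[:,:,::-1]
cv2.imwrite('pics/st6.png',cv2.resize(np.hstack([a,b]),(800,338),interpolation=cv2.INTER_AREA))"
```

```text
(no output)
```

View pics/st6.png

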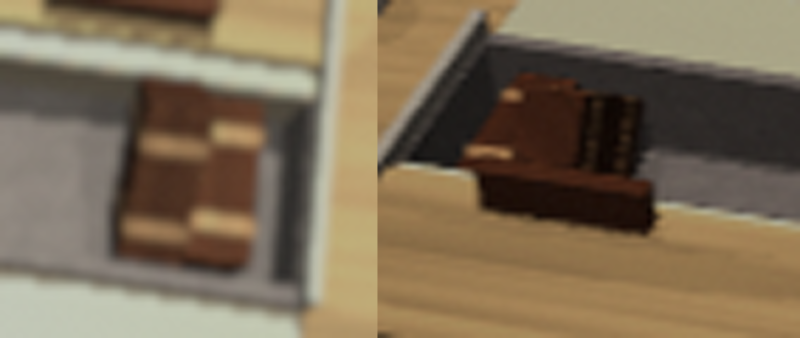

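```bash
python3 - <<'E'
from h import *
T=snap('top');S=snap('scene')
k=338/600*10
def inv(X): 
    a=-Q[2];d=(X[:2]-np.array(Q[:2]));return (np.array([[np.cos(a),-np.sin(a)],[np.sin(a),np.cos(a)]])@d*1e3).round(1)
for n,p in dict(b2TL=(143,82),b2TR=(205,85),b2bandTop=(173,146),b2bandBot=(156,230),b2BL=(120,240),b2BR=(187,262),b1TL=(205,95),b1TR=(265,98),b1band=(237,133),b1bandB=(220,220),b1BR=(250,268),b1R=(258,180),b2L=(133,160)).items():
    print(n,inv(ray(T,335+p[0]/k,175+p[1]/k,.076)))
# predicted scene pixels of standing blanks (in crop coords)
for nm,y in(('b1',-122),('b1w',-146),('b2',-85)):
    print(nm,[tuple(((proj(S,tr(Q,(-8+a,y+b,c)))-[160,198])*k+[377,0]).round()) for a,b,c in((-50,19,76),(-50,-19,76),(50,19,76),(50,-19,76),(50,19,24),(-50,19,24),(-25,19,76),(25,19,76))])
E
```

```text
b2TL [ 44.2 -69.3]
b2TR [  47.5 -105.7]
b2bandTop [  7.9 -90.3]
b2bandBot [-43.5 -85. ]
b2BL [-52.3 -64.8]
b2BR [ -59.8 -104.5]
b1TL [  41.4 -106.2]
b1TR [  44.5 -141.4]
b1band [  21.  -126.8]
b1bandB [ -32.4 -121.3]
b1BR [ -58.2 -140.9]
b1R [  -5.5 -141.3]
b2L [ -3.7 -67.9]
b1 [(np.float64(579.0), np.float64(74.0)), (np.float64(519.0), np.float64(65.0)), (np.float64(513.0), np.float64(178.0)), (np.float64(451.0), np.float64(168.0)), (np.float64(525.0), np.float64(248.0)), (np.float64(589.0), np.float64(143.0)), (np.float64(563.0), np.float64(99.0)), (np.float64(530.0), np.float64(151.0))]
b1w [(np.float64(541.0), np.float64(68.0)), (np.float64(482.0), np.float64(60.0)), (np.float64(474.0), np.float64(172.0)), (np.float64(411.0), np.float64(162.0)), (np.float64(486.0), np.float64(242.0)), (np.float64(552.0), np.float64(137.0)), (np.float64(525.0), np.float64(93.0)), (np.float64(491.0), np.float64(145.0))]
b2 [(np.float64(638.0), np.float64(82.0)), (np.float64(578.0), np.float64(74.0)), (np.float64(574.0), np.float64(187.0)), (np.float64(511.0), np.float64(177.0)), (np.float64(585.0), np.float64(257.0)), (np.float64(647.0), np.float64(152.0)), (np.float64(623.0), np.float64(108.0)), (np.float64(591.0), np.float64(160.0))]
```

```bash
python3 - <<'E'
from h import *
i=cv2.imread('pics/sa.png')[:,:,2]
print('cols',list(range(174,212)))
for r in range(208,240): print(r,' '.join('%3d'%v for v in i[r,174:212]))
E
```

```text
cols [174, 175, 176, 177, 178, 179, 180, 181, 182, 183, 184, 185, 186, 187, 188, 189, 190, 191, 192, 193, 194, 195, 196, 197, 198, 199, 200, 201, 202, 203, 204, 205, 206, 207, 208, 209, 210, 211]
208  48  49  57  49  29  35  43  46  47  46  47  47  47  47  46  47  46  46  44  45  45  46  54  60  60  66  81  87  93 102 105 106 105 106 104 101 109 118
209  47  59  57  37  29  33  42  45  46  47  46  46  45  46  44  46  45  46  46  45  45  46  47  47  45  45  46  46  45  47  56  68  82  90  87  91 101 101
210  51  49  38  30  31  33  43  45  45  45  48  40  41  45  44  46  47  46  48  46  46  46  46  45  43  45  46  46  46  46  44  46  47  46  46  38  41  53
211  64  55  29  30  30  29  38  46  47  46  54  63  75  72  56  54  51  50  44  41  47  46  46  46  46  46  46  46  47  46  44  46  45  46  46  48  48  47
212  48  27  30  29  30  30  36  44  47  48  58  64  63  61  60  59  62  64  64  75  73  52  46  46  46  42  45  47  46  45  45  46  46  48  46  45  45  45
213  37  29  29  30  30  30  35  44  55  80  80  62  66  64  64  65  68  79  66  70  64  31  42  46  46  46  46  46  47  47 
[... 3387 characters left out ...]
  28  29  29  29  30  29  30  30  31  31  30  31  30  31  27  21 116 165 168
236 145 144 143 142 144 145 146 128 111 111 100  86  90  68  32  33  33  32  31  31  30  29  29  30  29  30  30  30  27  28  30  30  30  30  26  67 137 166
237 144 143 144 144 144 143 143 142 142 144 143 134 122 116 110 111 113 101  88  78  58  49  43  35  32  31  31  31  29  30  28  29  28  27  25 117 166 166
238 149 148 147 146 143 142 141 141 140 142 143 141 140 141 141 140 141 143 145 129 110 111 113 100  87  79  59  50  44  34  34  32  31  31  61 123 154 159
239 146 146 147 145 146 146 147 148 146 144 142 140 139 139 140 140 140 141 141 139 141 140 140 142 143 138 121 109 112  98  86  92  75  60 117 150 158 165
```

jog_arm([
  {"tx":0.267,"ty":-0.99,"tz":0,"wx":0,"wy":0,"wz":-0.27,"jaw":0},
  {"tx":0.267,"ty":-0.99,"tz":0,"wx":0,"wy":0,"wz":0,"jaw":0},
  {"tx":0.267,"ty":-0.99,"tz":0,"wx":0,"wy":0,"wz":0,"jaw":0},
  {"tx":0.267,"ty":-0.99,"tz":0,"wx":0,"wy":0,"wz":0,"jaw":0},
  {"tx":0.267,"ty":-0.99,"tz":0,"wx":0,"wy":0,"wz":0,"jaw":0},
  {"tx":0.267,"ty":-0.99,"tz":0,"wx":0,"wy":0,"wz":0,"jaw":0},
  {"tx":0.267,"ty":-0.99,"tz":0,"wx":0,"wy":0,"wz":0,"jaw":0},
  {"tx":0.267,"ty":-0.99,"tz":0,"wx":0,"wy":0,"wz":0,"jaw":0},
  {"tx":0.267,"ty":-0.99,"tz":0,"wx":0,"wy":0,"wz":0,"jaw":0},
  {"tx":0.267,"ty":-0.99,"tz":0,"wx":0,"wy":0,"wz":0,"jaw":0},
  {"tx":0.267,"ty":-0.99,"tz":0,"wx":0,"wy":0,"wz":0,"jaw":0},
  {"tx":0.267,"ty":-0.99,"tz":0,"wx":0,"wy":0,"wz":0,"jaw":0},
  {"tx":0.267,"ty":-0.99,"tz":0,"wx":0,"wy":0,"wz":0,"jaw":0},
  {"tx":0.267,"ty":-0.99,"tz":0,"wx":0,"wy":0,"wz":0,"jaw":0},
  {"tx":0.267,"ty":-0.99,"tz":0,"wx":0,"wy":0,"wz":0,"jaw":0},
  {"tx":0.267,"ty":-0.99,"tz":0,"wx":0,"wy":0,"wz":0,"jaw":0},
  {"tx":0.267,"ty":-0.99,"tz":0,"wx":0,"wy":0,"wz":0,"jaw":0},
  {"tx":0.267,"ty":-0.99,"tz":0,"wx":0,"wy":0,"wz":0,"jaw":0},
  {"tx":0,"ty":0,"tz":0,"wx":0,"wy":0,"wz":0,"jaw":0},
])

```text
time_s: 26.23
ee_pos: [0.5898, -0.2242, 0.1786]
tool_rot: [-0.0, 0.007, 1.0, -0.0]
ft_force: [-0.2, -1.1, 0.1]
grip_width: 0.003
```

jog_arm([
  {"tx":0,"ty":0,"tz":-0.6,"wx":0,"wy":0,"wz":0,"jaw":0},
  {"tx":0,"ty":0,"tz":-0.6,"wx":0,"wy":0,"wz":0,"jaw":0},
  {"tx":0,"ty":0,"tz":-0.5,"wx":0,"wy":0,"wz":0,"jaw":0},
  {"tx":0,"ty":0,"tz":-0.2,"wx":0,"wy":0,"wz":0,"jaw":0},
  {"tx":0,"ty":0,"tz":0,"wx":0,"wy":0,"wz":0,"jaw":0},
])

```text
time_s: 26.65
ee_pos: [0.5902, -0.22, 0.1254]
tool_rot: [0.001, 0.005, 1.0, -0.001]
ft_force: [-12.5, -0.5, 28.2]
grip_width: 0.006
```

jog_arm([
  {"tx":0,"ty":0.07,"tz":1,"wx":0,"wy":0,"wz":0,"jaw":0},
  {"tx":0,"ty":0,"tz":0.6,"wx":0,"wy":0,"wz":0,"jaw":0},
  {"tx":0.8,"ty":0,"tz":0,"wx":0,"wy":0,"wz":0,"jaw":0},
  {"tx":0.8,"ty":0,"tz":0,"wx":0,"wy":0,"wz":0,"jaw":0},
  {"tx":0,"ty":0,"tz":-0.8,"wx":0,"wy":0,"wz":0,"jaw":0},
  {"tx":0,"ty":0,"tz":-0.8,"wx":0,"wy":0,"wz":0,"jaw":0},
  {"tx":0,"ty":0,"tz":-0.7,"wx":0,"wy":0,"wz":0,"jaw":0},
  {"tx":0,"ty":0,"tz":-0.2,"wx":0,"wy":0,"wz":0,"jaw":0},
  {"tx":0,"ty":0,"tz":0,"wx":0,"wy":0,"wz":0,"jaw":0},
])

```text
time_s: 27.4
ee_pos: [0.6376, -0.2167, 0.0948]
tool_rot: [-0.0, 0.005, 1.0, 0.0]
ft_force: [-0.6, 1.0, 0.6]
grip_width: 0.003
```

jog_arm([
  {"tx":-0.2,"ty":0,"tz":0,"wx":0,"wy":0,"wz":0,"jaw":0},
  {"tx":-0.2,"ty":0,"tz":0,"wx":0,"wy":0,"wz":0,"jaw":0},
  {"tx":-0.1,"ty":0,"tz":0,"wx":0,"wy":0,"wz":0,"jaw":0},
  {"tx":0,"ty":0,"tz":0,"wx":0,"wy":0,"wz":0,"jaw":0},
])

```text
time_s: 27.73
ee_pos: [0.6225, -0.2165, 0.0956]
tool_rot: [0.0, 0.005, 1.0, -0.0]
ft_force: [0.7, -0.1, -1.3]
grip_width: 0.002
```

jog_arm([
  {"tx":-0.15,"ty":0,"tz":0,"wx":0,"wy":0,"wz":0,"jaw":0},
  {"tx":-0.15,"ty":0,"tz":0,"wx":0,"wy":0,"wz":0,"jaw":0},
  {"tx":0,"ty":0,"tz":0,"wx":0,"wy":0,"wz":0,"jaw":0},
])

```text
time_s: 27.98
ee_pos: [0.6187, -0.217, 0.0993]
tool_rot: [0.007, 0.004, 1.0, -0.001]
ft_force: [29.7, -1.6, 10.3]
grip_width: 0.006
```

jog_arm([
  {"tx":0.3,"ty":0.05,"tz":0,"wx":0,"wy":0,"wz":0,"jaw":0},
  {"tx":0,"ty":0,"tz":1,"wx":0,"wy":0,"wz":0,"jaw":0},
  {"tx":0,"ty":0,"tz":1,"wx":0,"wy":0,"wz":0,"jaw":0.6},
  {"tx":-0.5,"ty":0,"tz":0,"wx":0,"wy":0,"wz":0,"jaw":0.6},
  {"tx":-0.55,"ty":0,"tz":0,"wx":0,"wy":0,"wz":0,"jaw":0.6},
  {"tx":0,"ty":0,"tz":0,"wx":0,"wy":0,"wz":0,"jaw":0.6},
  {"tx":0,"ty":0,"tz":0,"wx":0,"wy":0,"wz":0,"jaw":0.6},
  {"tx":0,"ty":0,"tz":0,"wx":0,"wy":0,"wz":0,"jaw":0.6},
  {"tx":0,"ty":0,"tz":0,"wx":0,"wy":0,"wz":0,"jaw":0.6},
  {"tx":0,"ty":0,"tz":0,"wx":0,"wy":0,"wz":0,"jaw":0.6},
], squeeze=40)

```text
time_s: 28.82
ee_pos: [0.592, -0.2147, 0.1547]
tool_rot: [-0.0, 0.004, 1.0, 0.0]
ft_force: [0.4, 0.6, 0.2]
grip_width: 0.529
```

jog_arm([
  {"tx":0.1,"ty":-0.03,"tz":-0.6,"wx":0,"wy":0,"wz":0,"jaw":0.6},
  {"tx":0,"ty":0,"tz":-0.6,"wx":0,"wy":0,"wz":0,"jaw":0.6},
  {"tx":0,"ty":0,"tz":-0.6,"wx":0,"wy":0,"wz":0,"jaw":0.6},
  {"tx":0,"ty":0,"tz":-0.5,"wx":0,"wy":0,"wz":0,"jaw":0.6},
  {"tx":0,"ty":0,"tz":0,"wx":0,"wy":0,"wz":0,"jaw":0.6},
])

```text
time_s: 29.23
ee_pos: [0.5936, -0.2151, 0.0824]
tool_rot: [-0.002, 0.004, 1.0, 0.001]
ft_force: [-0.3, -0.2, -0.0]
grip_width: 0.599
```

jog_arm([
  {"tx":0,"ty":0,"tz":0,"wx":0,"wy":0,"wz":0,"jaw":0},
  {"tx":0,"ty":0,"tz":0,"wx":0,"wy":0,"wz":0,"jaw":0},
  {"tx":0,"ty":0,"tz":0,"wx":0,"wy":0,"wz":0,"jaw":0},
  {"tx":0,"ty":0,"tz":0,"wx":0,"wy":0,"wz":0,"jaw":0},
  {"tx":0,"ty":0,"tz":0,"wx":0,"wy":0,"wz":0,"jaw":0},
  {"tx":0,"ty":0,"tz":0,"wx":0,"wy":0,"wz":0,"jaw":0},
])

```text
time_s: 29.73
ee_pos: [0.5952, -0.2159, 0.0872]
tool_rot: [0.001, 0.005, 1.0, -0.0]
ft_force: [0.9, -0.6, 5.7]
grip_width: 0.405
```

jog_arm([
  {"tx":0,"ty":0,"tz":0.3,"wx":0,"wy":0,"wz":0,"jaw":0},
  {"tx":0,"ty":0,"tz":0.6,"wx":0,"wy":0,"wz":0,"jaw":0},
  {"tx":0,"ty":0,"tz":1,"wx":0,"wy":0,"wz":0,"jaw":0},
  {"tx":0,"ty":0,"tz":1,"wx":0,"wy":0,"wz":0,"jaw":0},
  {"tx":0,"ty":0.5,"tz":0.9,"wx":0,"wy":0,"wz":0,"jaw":0},
  {"tx":0,"ty":0.5,"tz":0,"wx":0,"wy":0,"wz":0,"jaw":0},
  {"tx":0,"ty":0.3,"tz":0,"wx":0,"wy":0,"wz":0,"jaw":0},
  {"tx":0,"ty":0,"tz":0,"wx":0,"wy":0,"wz":0,"jaw":0},
])

```text
time_s: 30.4
ee_pos: [0.5944, -0.175, 0.1995]
tool_rot: [-0.0, 0.004, 1.0, 0.0]
ft_force: [-0.3, -0.7, -1.6]
grip_width: 0.408
```

```bash
python3 -c "
from h import *
S=snap('scene','sb')
b=cv2.resize(S['image'][140:250,150:290],None,fx=5.4,fy=5.4,interpolation=cv2.INTER_CUBIC)[:,:,::-1]
cv2.imwrite('pics/st7.png',b)"
```

```text
(no output)
```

View pics/st7.png

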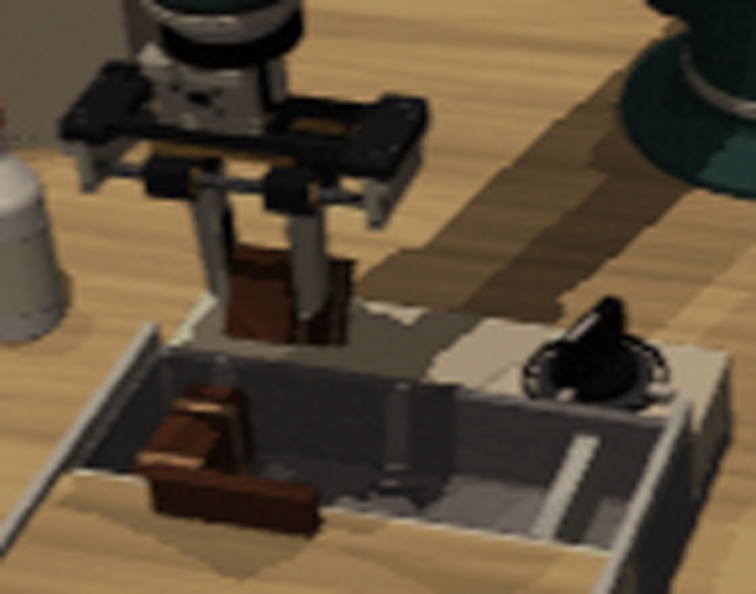

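jog_arm([
  {"tx":0.07,"ty":0.98,"tz":0,"wx":0,"wy":0,"wz":0,"jaw":0},
  {"tx":0.07,"ty":0.98,"tz":0,"wx":0,"wy":0,"wz":0,"jaw":0},
  {"tx":0.07,"ty":0.98,"tz":0,"wx":0,"wy":0,"wz":0,"jaw":0},
  {"tx":0.07,"ty":0.98,"tz":0,"wx":0,"wy":0,"wz":0,"jaw":0},
  {"tx":0.07,"ty":0.98,"tz":0,"wx":0,"wy":0,"wz":0,"jaw":0},
  {"tx":0.07,"ty":0.98,"tz":0,"wx":0,"wy":0,"wz":0,"jaw":0},
  {"tx":0.07,"ty":0.98,"tz":0,"wx":0,"wy":0,"wz":0,"jaw":0},
  {"tx":0.07,"ty":0.98,"tz":0,"wx":0,"wy":0,"wz":0,"jaw":0},
  {"tx":0.07,"ty":0.98,"tz":0,"wx":0,"wy":0,"wz":0,"jaw":0},
  {"tx":0.07,"ty":0.98,"tz":0,"wx":0,"wy":0,"wz":0,"jaw":0},
  {"tx":0.07,"ty":0.98,"tz":0,"wx":0,"wy":0,"wz":0,"jaw":0},
  {"tx":0.07,"ty":0.98,"tz":0,"wx":0,"wy":0,"wz":0,"jaw":0},
  {"tx":0,"ty":0,"tz":-1,"wx":0,"wy":0,"wz":0,"jaw":0},
  {"tx":0,"ty":0,"tz":-1,"wx":0,"wy":0,"wz":0,"jaw":0},
  {"tx":0,"ty":0,"tz":-1,"wx":0,"wy":0,"wz":0,"jaw":0},
  {"tx":0,"ty":0,"tz":-0.8,"wx":0,"wy":0,"wz":0,"jaw":0},
  {"tx":0,"ty":0,"tz":0,"wx":0,"wy":0,"wz":0,"jaw":0},
])

```text
time_s: 31.87
ee_pos: [0.6172, 0.175, 0.079]
tool_rot: [-0.005, 0.005, 1.0, -0.001]
ft_force: [-0.4, -0.8, -1.8]
grip_width: 0.404
```

Now lower with a light grip so that the blank pivots flat on the bench.

jog_arm([
  {"tx":0,"ty":0,"tz":-0.2,"wx":0,"wy":0,"wz":0,"jaw":0},
  {"tx":0,"ty":0,"tz":-0.2,"wx":0,"wy":0,"wz":0,"jaw":0},
  {"tx":0,"ty":0,"tz":-0.2,"wx":0,"wy":0,"wz":0,"jaw":0},
  {"tx":0,"ty":0,"tz":-0.2,"wx":0,"wy":0,"wz":0,"jaw":0},
  {"tx":0,"ty":0,"tz":-0.2,"wx":0,"wy":0,"wz":0,"jaw":0},
  {"tx":0,"ty":0,"tz":-0.2,"wx":0,"wy":0,"wz":0,"jaw":0},
], squeeze=6)

```text
time_s: 32.37
ee_pos: [0.6214, 0.1762, 0.0516]
tool_rot: [0.002, 0.005, 1.0, 0.0]
ft_force: [5.1, -1.1, 6.9]
grip_width: 0.408
```

jog_arm([
  {"tx":0.05,"ty":0,"tz":-0.2,"wx":0,"wy":0,"wz":0,"jaw":0},
  {"tx":0.05,"ty":0,"tz":-0.2,"wx":0,"wy":0,"wz":0,"jaw":0},
  {"tx":0.05,"ty":0,"tz":-0.15,"wx":0,"wy":0,"wz":0,"jaw":0},
  {"tx":0,"ty":0,"tz":0,"wx":0,"wy":0,"wz":0,"jaw":0},
], squeeze=4)

```text
time_s: 32.7
ee_pos: [0.6242, 0.176, 0.0326]
tool_rot: [-0.001, 0.005, 1.0, -0.0]
ft_force: [0.5, 0.3, -0.9]
grip_width: 0.41
```

jog_arm([
  {"tx":0.03,"ty":0,"tz":-0.15,"wx":0,"wy":0,"wz":0,"jaw":0},
  {"tx":0,"ty":0,"tz":-0.15,"wx":0,"wy":0,"wz":0,"jaw":0},
  {"tx":0,"ty":0,"tz":-0.1,"wx":0,"wy":0,"wz":0,"jaw":0},
  {"tx":0,"ty":0,"tz":0,"wx":0,"wy":0,"wz":0,"jaw":0},
])

```text
time_s: 33.03
ee_pos: [0.6247, 0.176, 0.0206]
tool_rot: [-0.001, 0.005, 1.0, -0.0]
ft_force: [1.1, -0.0, -1.0]
grip_width: 0.407
```

jog_arm([
  {"tx":0,"ty":0,"tz":0,"wx":0,"wy":0,"wz":0,"jaw":0.7},
  {"tx":0,"ty":0,"tz":0,"wx":0,"wy":0,"wz":0,"jaw":0.7},
  {"tx":0,"ty":0,"tz":0,"wx":0,"wy":0,"wz":0,"jaw":0.7},
  {"tx":0,"ty":0,"tz":0,"wx":0,"wy":0,"wz":0,"jaw":0.7},
  {"tx":0,"ty":0,"tz":1,"wx":0,"wy":0,"wz":0,"jaw":0.7},
  {"tx":0,"ty":0,"tz":1,"wx":0,"wy":0,"wz":0,"jaw":0.7},
  {"tx":0,"ty":0,"tz":1,"wx":0,"wy":0,"wz":0,"jaw":0.7},
  {"tx":0,"ty":0,"tz":1,"wx":0,"wy":0,"wz":0,"jaw":0.7},
  {"tx":0,"ty":-1,"tz":1,"wx":0,"wy":0,"wz":0,"jaw":0.7},
  {"tx":0,"ty":-1,"tz":0,"wx":0,"wy":0,"wz":0,"jaw":0.7},
  {"tx":0,"ty":-1,"tz":0,"wx":0,"wy":0,"wz":0,"jaw":0.7},
  {"tx":0,"ty":-1,"tz":0,"wx":0,"wy":0,"wz":0,"jaw":0.7},
  {"tx":0,"ty":-1,"tz":0,"wx":0,"wy":0,"wz":0,"jaw":0.7},
  {"tx":0,"ty":-1,"tz":0,"wx":0,"wy":0,"wz":0,"jaw":0.7},
  {"tx":0,"ty":0,"tz":0,"wx":0,"wy":0,"wz":0,"jaw":0.7},
], squeeze=40)

```text
time_s: 34.28
ee_pos: [0.6251, -0.0075, 0.1713]
tool_rot: [0.0, 0.006, 1.0, -0.001]
ft_force: [-0.6, -1.0, -0.1]
grip_width: 0.701
```

```bash
python3 m.py
```

```text
(0.6, 0.35) [0.6034 0.3487] 5.4 [107.  42.]
(0.598, 0.18) [0.6029 0.1722] -1.2 [106.  40.]
(0.45, 0.325) [0.4458 0.3201] 1.3 [101.  44.]
(0.46, 0.177) attempt to get argmax of an empty sequence
```

jog_arm([
  {"tx":-0.12,"ty":1,"tz":0,"wx":0,"wy":0,"wz":0,"jaw":0.7},
  {"tx":-0.12,"ty":1,"tz":0,"wx":0,"wy":0,"wz":0,"jaw":0.7},
  {"tx":-0.12,"ty":1,"tz":0,"wx":0,"wy":0,"wz":0,"jaw":0.7},
  {"tx":-0.12,"ty":1,"tz":0,"wx":0,"wy":0,"wz":0,"jaw":0.7},
  {"tx":-0.12,"ty":1,"tz":0,"wx":0,"wy":0,"wz":0,"jaw":0.7},
  {"tx":-0.13,"ty":1,"tz":0,"wx":0,"wy":0,"wz":0,"jaw":0.7},
  {"tx":0,"ty":0,"tz":-1,"wx":0,"wy":0,"wz":0,"jaw":0.7},
  {"tx":0,"ty":0,"tz":-1,"wx":0,"wy":0,"wz":0,"jaw":0.7},
  {"tx":0,"ty":0,"tz":-1,"wx":0,"wy":0,"wz":0,"jaw":0.7},
  {"tx":0,"ty":0,"tz":-1,"wx":0,"wy":0,"wz":0,"jaw":0.7},
  {"tx":0,"ty":0,"tz":-1,"wx":0,"wy":0,"wz":0,"jaw":0.7},
  {"tx":0,"ty":0,"tz":0,"wx":0,"wy":0,"wz":0,"jaw":0},
  {"tx":0,"ty":0,"tz":0,"wx":0,"wy":0,"wz":0,"jaw":0},
  {"tx":0,"ty":0,"tz":0,"wx":0,"wy":0,"wz":0,"jaw":0},
  {"tx":0,"ty":0,"tz":0,"wx":0,"wy":0,"wz":0,"jaw":0},
  {"tx":0,"ty":0,"tz":0,"wx":0,"wy":0,"wz":0,"jaw":0},
  {"tx":0,"ty":0,"tz":0,"wx":0,"wy":0,"wz":0,"jaw":0},
  {"tx":0,"ty":0,"tz":0,"wx":0,"wy":0,"wz":0,"jaw":0},
  {"tx":0,"ty":0,"tz":0,"wx":0,"wy":0,"wz":0,"jaw":0},
])

```text
time_s: 35.92
ee_pos: [0.6044, 0.177, 0.0234]
tool_rot: [0.002, 0.005, 1.0, 0.001]
ft_force: [-0.8, 0.7, 7.4]
grip_width: 0.405
```

jog_arm([
  {"tx":0,"ty":0,"tz":0.5,"wx":0,"wy":0,"wz":0,"jaw":0},
  {"tx":0,"ty":0,"tz":1,"wx":0,"wy":0,"wz":0,"jaw":0},
  {"tx":0,"ty":0,"tz":1,"wx":0,"wy":0,"wz":0,"jaw":0},
  {"tx":0,"ty":0,"tz":1,"wx":0,"wy":0,"wz":0,"jaw":0},
  {"tx":0,"ty":0,"tz":1,"wx":0,"wy":0,"wz":0,"jaw":0},
  {"tx":-0.1,"ty":-0.6,"tz":0.5,"wx":0,"wy":0,"wz":0,"jaw":0},
  {"tx":-0.1,"ty":-0.95,"tz":0,"wx":0,"wy":0,"wz":0,"jaw":0},
  {"tx":-0.1,"ty":-0.95,"tz":0,"wx":0,"wy":0,"wz":0,"jaw":0},
  {"tx":-0.1,"ty":-0.95,"tz":0,"wx":0,"wy":0,"wz":0,"jaw":0},
  {"tx":-0.1,"ty":-0.95,"tz":0,"wx":0,"wy":0,"wz":0,"jaw":0},
  {"tx":-0.1,"ty":-0.95,"tz":0,"wx":0,"wy":0,"wz":0,"jaw":0},
  {"tx":-0.1,"ty":-0.95,"tz":0,"wx":0,"wy":0,"wz":0,"jaw":0},
  {"tx":-0.1,"ty":-0.95,"tz":0,"wx":0,"wy":0,"wz":0,"jaw":0},
  {"tx":-0.1,"ty":-0.95,"tz":0,"wx":0,"wy":0,"wz":0,"jaw":0},
  {"tx":-0.1,"ty":-0.95,"tz":0,"wx":0,"wy":0,"wz":0,"jaw":0},
  {"tx":-0.1,"ty":-0.95,"tz":0,"wx":0,"wy":0,"wz":0,"jaw":0},
  {"tx":-0.1,"ty":-0.95,"tz":0,"wx":0,"wy":0,"wz":0,"jaw":0},
  {"tx":0,"ty":-0.95,"tz":0,"wx":0,"wy":0,"wz":0,"jaw":0},
  {"tx":0,"ty":-0.3,"tz":0,"wx":0,"wy":0,"wz":0,"jaw":0},
  {"tx":0,"ty":0,"tz":0,"wx":0,"wy":0,"wz":0,"jaw":0},
])

```text
time_s: 37.58
ee_pos: [0.5672, -0.1943, 0.1724]
tool_rot: [0.0, 0.006, 1.0, -0.0]
ft_force: [-0.2, 0.6, -1.8]
grip_width: 0.406
```

jog_arm([
  {"tx":0,"ty":0.08,"tz":-0.9,"wx":0,"wy":0,"wz":0,"jaw":0},
  {"tx":0,"ty":0,"tz":-0.9,"wx":0,"wy":0,"wz":0,"jaw":0},
  {"tx":0,"ty":0,"tz":-0.9,"wx":0,"wy":0,"wz":0,"jaw":0},
  {"tx":0,"ty":0,"tz":-0.7,"wx":0,"wy":0,"wz":0,"jaw":0},
  {"tx":0,"ty":0,"tz":-0.6,"wx":0,"wy":0,"wz":0,"jaw":0},
  {"tx":0,"ty":0,"tz":0,"wx":0,"wy":0,"wz":0,"jaw":0},
  {"tx":0,"ty":0,"tz":0,"wx":0,"wy":0,"wz":0,"jaw":0},
])

```text
time_s: 38.17
ee_pos: [0.5674, -0.189, 0.0516]
tool_rot: [-0.0, 0.004, 1.0, 0.0]
ft_force: [-0.4, -0.4, -1.5]
grip_width: 0.409
```

jog_arm([
  {"tx":0,"ty":0,"tz":-0.13,"wx":0,"wy":0,"wz":0,"jaw":0},
  {"tx":0,"ty":0,"tz":0,"wx":0,"wy":0,"wz":0,"jaw":0},
  {"tx":0,"ty":0,"tz":0,"wx":0,"wy":0,"wz":0,"jaw":0.49},
  {"tx":0,"ty":0,"tz":0,"wx":0,"wy":0,"wz":0,"jaw":0.49},
  {"tx":0,"ty":0,"tz":0,"wx":0,"wy":0,"wz":0,"jaw":0.49},
  {"tx":0,"ty":0,"tz":0,"wx":0,"wy":0,"wz":0,"jaw":0.49},
  {"tx":0,"ty":0,"tz":0.3,"wx":0,"wy":0,"wz":0,"jaw":0.49},
  {"tx":0,"ty":0,"tz":1,"wx":0,"wy":0,"wz":0,"jaw":0.49},
  {"tx":0,"ty":0,"tz":1,"wx":0,"wy":0,"wz":0,"jaw":0.49},
  {"tx":0,"ty":0,"tz":1,"wx":0,"wy":0,"wz":0,"jaw":0.7},
  {"tx":0,"ty":0,"tz":1,"wx":0,"wy":0,"wz":0,"jaw":0.7},
  {"tx":-0.3,"ty":1,"tz":0,"wx":0,"wy":0,"wz":0.3,"jaw":0.7},
  {"tx":-0.3,"ty":1,"tz":0,"wx":0,"wy":0,"wz":0,"jaw":0.7},
  {"tx":-0.3,"ty":1,"tz":0,"wx":0,"wy":0,"wz":0,"jaw":0.7},
  {"tx":-0.3,"ty":1,"tz":0,"wx":0,"wy":0,"wz":0,"jaw":0.7},
  {"tx":-0.3,"ty":1,"tz":0,"wx":0,"wy":0,"wz":0,"jaw":0.7},
  {"tx":-0.3,"ty":1,"tz":0,"wx":0,"wy":0,"wz":0,"jaw":0.7},
  {"tx":-0.3,"ty":1,"tz":0,"wx":0,"wy":0,"wz":0,"jaw":0.7},
  {"tx":-0.3,"ty":1,"tz":0,"wx":0,"wy":0,"wz":0,"jaw":0.7},
  {"tx":0,"ty":0,"tz":0,"wx":0,"wy":0,"wz":0,"jaw":0.7},
])

```text
time_s: 39.83
ee_pos: [0.4942, 0.0537, 0.1773]
tool_rot: [0.0, -0.013, 1.0, 0.001]
ft_force: [0.2, -0.5, -0.3]
grip_width: 0.698
```

```bash
python3 m.py; cat > pk.py <<'E'
from h import *
# blanks in the pocket: top-face component(s) seen from the top camera, z .076, chest mm
T=snap('top'); i=cv2.resize(T['image'],None,fx=4,fy=4,interpolation=cv2.INTER_LINEAR).astype(int)
m=(i[:,:,0]>1.29*i[:,:,1]).astype(np.uint8); m=cv2.morphologyEx(m,cv2.MORPH_CLOSE,np.ones((29,1),np.uint8))
poly=np.array([proj(T,tr(Q,c))*4 for c in((-63,-165,76),(47,-165,76),(47,165,76),(-63,165,76))],np.int32)
w=np.zeros_like(m);cv2.fillPoly(w,[poly],1);m&=w
for c in cv2.findContours(m,0,1)[0]:
    if cv2.contourArea(c)<1500: continue
    P=np.array([ray(T,(p[0]-1.5)/4,(p[1]-1.5)/4,.076)[:2] for p in c[:,0]])-Q[:2]
    P=P@np.array([[np.cos(Q[2]),-np.sin(Q[2])],[np.sin(Q[2]),np.cos(Q[2])]])*1e3
    print('x',np.percentile(P[:,0],[0,100]).round(),'y',np.percentile(P[:,1],[0,100]).round())
E
python3 pk.py
```

```text
(0.6, 0.35) [0.6033 0.3489] 6.0 [106.  43.]
(0.598, 0.18) attempt to get argmax of an empty sequence
(0.45, 0.325) [0.4457 0.3201] 1.4 [101.  44.]
(0.46, 0.177) attempt to get argmax of an empty sequence
x [-59.  43.] y [-140.  -96.]
x [-59.  44.] y [-77. -35.]
```

jog_arm([
  {"tx":-0.18,"ty":0.987,"tz":0,"wx":0,"wy":0,"wz":0,"jaw":0.7},
  {"tx":-0.18,"ty":0.987,"tz":0,"wx":0,"wy":0,"wz":0,"jaw":0.7},
  {"tx":-0.18,"ty":0.987,"tz":0,"wx":0,"wy":0,"wz":0,"jaw":0.7},
  {"tx":-0.18,"ty":0.987,"tz":0,"wx":0,"wy":0,"wz":0,"jaw":0.7},
  {"tx":-0.18,"ty":0.987,"tz":0,"wx":0,"wy":0,"wz":0,"jaw":0.7},
  {"tx":-0.18,"ty":0.987,"tz":0,"wx":0,"wy":0,"wz":0,"jaw":0.7},
  {"tx":-0.18,"ty":0.987,"tz":0,"wx":0,"wy":0,"wz":0,"jaw":0.7},
  {"tx":-0.18,"ty":0.987,"tz":0,"wx":0,"wy":0,"wz":0,"jaw":0.7},
  {"tx":-0.18,"ty":0.987,"tz":0,"wx":0,"wy":0,"wz":0,"jaw":0.7},
  {"tx":0,"ty":0,"tz":-1,"wx":0,"wy":0,"wz":0,"jaw":0.7},
  {"tx":0,"ty":0,"tz":-1,"wx":0,"wy":0,"wz":0,"jaw":0.7},
  {"tx":0,"ty":0,"tz":-1,"wx":0,"wy":0,"wz":0,"jaw":0.7},
  {"tx":0,"ty":0,"tz":-1,"wx":0,"wy":0,"wz":0,"jaw":0.7},
  {"tx":0,"ty":0,"tz":-1,"wx":0,"wy":0,"wz":0,"jaw":0.7},
  {"tx":0,"ty":0,"tz":-0.1,"wx":0,"wy":0,"wz":0,"jaw":0.7},
  {"tx":0,"ty":0,"tz":0,"wx":0,"wy":0,"wz":0,"jaw":0},
  {"tx":0,"ty":0,"tz":0,"wx":0,"wy":0,"wz":0,"jaw":0},
  {"tx":0,"ty":0,"tz":0,"wx":0,"wy":0,"wz":0,"jaw":0},
  {"tx":0,"ty":0,"tz":0,"wx":0,"wy":0,"wz":0,"jaw":0},
  {"tx":0,"ty":0,"tz":0,"wx":0,"wy":0,"wz":0,"jaw":0},
], squeeze=50)

```text
time_s: 41.6
ee_pos: [0.4476, 0.317, 0.0248]
tool_rot: [0.001, -0.011, 1.0, 0.001]
ft_force: [0.1, -0.2, 7.4]
grip_width: 0.406
```

jog_arm([
  {"tx":0,"ty":0,"tz":0,"wx":0,"wy":0,"wz":0,"jaw":0},
  {"tx":0,"ty":0,"tz":0,"wx":0,"wy":0,"wz":0,"jaw":0},
  {"tx":0,"ty":0,"tz":0,"wx":0,"wy":0,"wz":0,"jaw":0},
  {"tx":0,"ty":0,"tz":0,"wx":0,"wy":0,"wz":0,"jaw":0},
])

```text
time_s: 41.93
ee_pos: [0.4476, 0.317, 0.0248]
tool_rot: [0.001, -0.011, 1.0, 0.001]
ft_force: [0.3, 0.3, 7.6]
grip_width: 0.4
```

jog_arm([
  {"tx":0,"ty":0,"tz":0.5,"wx":0,"wy":0,"wz":0,"jaw":0},
  {"tx":0,"ty":0,"tz":1,"wx":0,"wy":0,"wz":0,"jaw":0},
  {"tx":0,"ty":0,"tz":1,"wx":0,"wy":0,"wz":0,"jaw":0},
  {"tx":0,"ty":0,"tz":1,"wx":0,"wy":0,"wz":0,"jaw":0},
  {"tx":0,"ty":0,"tz":1,"wx":0,"wy":0,"wz":0,"jaw":0},
  {"tx":0.28,"ty":-0.9,"tz":0.5,"wx":0,"wy":0,"wz":-0.33,"jaw":0},
  {"tx":0.28,"ty":-1,"tz":0,"wx":0,"wy":0,"wz":0,"jaw":0},
  {"tx":0.28,"ty":-1,"tz":0,"wx":0,"wy":0,"wz":0,"jaw":0},
  {"tx":0.28,"ty":-1,"tz":0,"wx":0,"wy":0,"wz":0,"jaw":0},
  {"tx":0.28,"ty":-1,"tz":0,"wx":0,"wy":0,"wz":0,"jaw":0},
  {"tx":0.28,"ty":-1,"tz":0,"wx":0,"wy":0,"wz":0,"jaw":0},
  {"tx":0.28,"ty":-1,"tz":0,"wx":0,"wy":0,"wz":0,"jaw":0},
  {"tx":0.28,"ty":-1,"tz":0,"wx":0,"wy":0,"wz":0,"jaw":0},
  {"tx":0.28,"ty":-1,"tz":0,"wx":0,"wy":0,"wz":0,"jaw":0},
  {"tx":0.28,"ty":-1,"tz":0,"wx":0,"wy":0,"wz":0,"jaw":0},
  {"tx":0.28,"ty":-1,"tz":0,"wx":0,"wy":0,"wz":0,"jaw":0},
  {"tx":0.28,"ty":-1,"tz":0,"wx":0,"wy":0,"wz":0,"jaw":0},
  {"tx":0.28,"ty":-1,"tz":0,"wx":0,"wy":0,"wz":0,"jaw":0},
  {"tx":0.28,"ty":-0.85,"tz":0,"wx":0,"wy":0,"wz":0,"jaw":0},
  {"tx":0,"ty":0,"tz":0,"wx":0,"wy":0,"wz":0,"jaw":0},
])

```text
time_s: 43.6
ee_pos: [0.565, -0.0997, 0.1733]
tool_rot: [0.0, 0.007, 1.0, -0.001]
ft_force: [0.1, -0.0, -1.4]
grip_width: 0.403
```

jog_arm([
  {"tx":0.13,"ty":-0.97,"tz":0,"wx":0,"wy":0,"wz":0,"jaw":0},
  {"tx":0,"ty":0,"tz":-0.9,"wx":0,"wy":0,"wz":0,"jaw":0},
  {"tx":0,"ty":0,"tz":-0.9,"wx":0,"wy":0,"wz":0,"jaw":0},
  {"tx":0,"ty":0,"tz":-0.9,"wx":0,"wy":0,"wz":0,"jaw":0},
  {"tx":0,"ty":0,"tz":-0.7,"wx":0,"wy":0,"wz":0,"jaw":0},
  {"tx":0,"ty":0,"tz":-0.6,"wx":0,"wy":0,"wz":0,"jaw":0},
  {"tx":0,"ty":0,"tz":0,"wx":0,"wy":0,"wz":0,"jaw":0},
  {"tx":0,"ty":0,"tz":0,"wx":0,"wy":0,"wz":0,"jaw":0},
])

```text
time_s: 44.27
ee_pos: [0.568, -0.1248, 0.0534]
tool_rot: [-0.0, 0.006, 1.0, 0.0]
ft_force: [0.1, -0.1, -0.7]
grip_width: 0.401
```

jog_arm([
  {"tx":0,"ty":-0.13,"tz":0,"wx":0,"wy":0,"wz":0,"jaw":0},
  {"tx":0,"ty":0,"tz":-0.14,"wx":0,"wy":0,"wz":0,"jaw":0},
  {"tx":0,"ty":0,"tz":0,"wx":0,"wy":0,"wz":0,"jaw":0},
  {"tx":0,"ty":0,"tz":0,"wx":0,"wy":0,"wz":0,"jaw":0.46},
  {"tx":0,"ty":0,"tz":0,"wx":0,"wy":0,"wz":0,"jaw":0.46},
  {"tx":0,"ty":0,"tz":0,"wx":0,"wy":0,"wz":0,"jaw":0.46},
  {"tx":0,"ty":0,"tz":0.3,"wx":0,"wy":0,"wz":0,"jaw":0.46},
  {"tx":0,"ty":0,"tz":1,"wx":0,"wy":0,"wz":0,"jaw":0.46},
  {"tx":0,"ty":0,"tz":1,"wx":0,"wy":0,"wz":0,"jaw":0.46},
  {"tx":0,"ty":0,"tz":1,"wx":0,"wy":0,"wz":0,"jaw":0.7},
  {"tx":0,"ty":0,"tz":1,"wx":0,"wy":0,"wz":0,"jaw":0.7},
  {"tx":0,"ty":1,"tz":0,"wx":0,"wy":0,"wz":0.4,"jaw":0.7},
  {"tx":0,"ty":1,"tz":0,"wx":0,"wy":0,"wz":0.4,"jaw":0.7},
  {"tx":0,"ty":1,"tz":0,"wx":0,"wy":0,"wz":0.3,"jaw":0.7},
  {"tx":0,"ty":1,"tz":0,"wx":0,"wy":0,"wz":0,"jaw":0.7},
  {"tx":0,"ty":1,"tz":0,"wx":0,"wy":0,"wz":0,"jaw":0.7},
  {"tx":0,"ty":1,"tz":0,"wx":0,"wy":0,"wz":0,"jaw":0.7},
  {"tx":0,"ty":1,"tz":0,"wx":0,"wy":0,"wz":0,"jaw":0.7},
  {"tx":0,"ty":1,"tz":0,"wx":0,"wy":0,"wz":0,"jaw":0.7},
  {"tx":0,"ty":0,"tz":0,"wx":0,"wy":0,"wz":0,"jaw":0.7},
])

```text
time_s: 45.93
ee_pos: [0.568, 0.1151, 0.1789]
tool_rot: [0.0, -0.053, 0.999, 0.001]
ft_force: [1.0, -1.1, -0.5]
grip_width: 0.702
```

```bash
python3 m.py; python3 pk.py
```

```text
(0.6, 0.35) [0.6033 0.3489] 6.1 [107.  42.]
(0.598, 0.18) attempt to get argmax of an empty sequence
(0.45, 0.325) attempt to get argmax of an empty sequence
(0.46, 0.177) attempt to get argmax of an empty sequence
x [-60.  43.] y [-140.  -96.]
x [-59.  44.] y [-77. -35.]
x [-59.  44.] y [-16.  24.]
```

jog_arm([
  {"tx":0.147,"ty":0.97,"tz":0,"wx":0,"wy":0,"wz":0,"jaw":0.7},
  {"tx":0.147,"ty":0.97,"tz":0,"wx":0,"wy":0,"wz":0,"jaw":0.7},
  {"tx":0.147,"ty":0.97,"tz":0,"wx":0,"wy":0,"wz":0,"jaw":0.7},
  {"tx":0.147,"ty":0.97,"tz":0,"wx":0,"wy":0,"wz":0,"jaw":0.7},
  {"tx":0.147,"ty":0.97,"tz":0,"wx":0,"wy":0,"wz":0,"jaw":0.7},
  {"tx":0.147,"ty":0.97,"tz":0,"wx":0,"wy":0,"wz":0,"jaw":0.7},
  {"tx":0.147,"ty":0.97,"tz":0,"wx":0,"wy":0,"wz":0,"jaw":0.7},
  {"tx":0.147,"ty":0.97,"tz":0,"wx":0,"wy":0,"wz":0,"jaw":0.7},
  {"tx":0,"ty":0,"tz":-1,"wx":0,"wy":0,"wz":0,"jaw":0.7},
  {"tx":0,"ty":0,"tz":-1,"wx":0,"wy":0,"wz":0,"jaw":0.7},
  {"tx":0,"ty":0,"tz":-1,"wx":0,"wy":0,"wz":0,"jaw":0.7},
  {"tx":0,"ty":0,"tz":-1,"wx":0,"wy":0,"wz":0,"jaw":0.7},
  {"tx":0,"ty":0,"tz":-1,"wx":0,"wy":0,"wz":0,"jaw":0.7},
  {"tx":0,"ty":0,"tz":-0.15,"wx":0,"wy":0,"wz":0,"jaw":0.7},
  {"tx":0,"ty":0,"tz":0,"wx":0,"wy":0,"wz":0,"jaw":0},
  {"tx":0,"ty":0,"tz":0,"wx":0,"wy":0,"wz":0,"jaw":0},
  {"tx":0,"ty":0,"tz":0,"wx":0,"wy":0,"wz":0,"jaw":0},
  {"tx":0,"ty":0,"tz":0,"wx":0,"wy":0,"wz":0,"jaw":0},
  {"tx":0,"ty":0,"tz":0,"wx":0,"wy":0,"wz":0,"jaw":0},
  {"tx":0,"ty":0,"tz":0,"wx":0,"wy":0,"wz":0,"jaw":0},
])

```text
time_s: 47.7
ee_pos: [0.6043, 0.3442, 0.0254]
tool_rot: [0.001, -0.052, 0.999, 0.0]
ft_force: [-1.1, 1.0, 7.6]
grip_width: 0.407
```

jog_arm([
  {"tx":0,"ty":0,"tz":0,"wx":0,"wy":0,"wz":0,"jaw":0},
  {"tx":0,"ty":0,"tz":0,"wx":0,"wy":0,"wz":0,"jaw":0},
  {"tx":0,"ty":0,"tz":0,"wx":0,"wy":0,"wz":0,"jaw":0},
])

```text
time_s: 47.95
ee_pos: [0.6043, 0.3442, 0.0254]
tool_rot: [0.001, -0.052, 0.999, 0.0]
ft_force: [-0.7, -0.6, 6.7]
grip_width: 0.409
```

jog_arm([
  {"tx":0,"ty":0,"tz":0.5,"wx":0,"wy":0,"wz":0,"jaw":0},
  {"tx":0,"ty":0,"tz":1,"wx":0,"wy":0,"wz":0,"jaw":0},
  {"tx":0,"ty":0,"tz":1,"wx":0,"wy":0,"wz":0,"jaw":0},
  {"tx":0,"ty":0,"tz":1,"wx":0,"wy":0,"wz":0,"jaw":0},
  {"tx":0,"ty":0,"tz":1,"wx":0,"wy":0,"wz":0,"jaw":0},
  {"tx":-0.085,"ty":-0.9,"tz":0.5,"wx":0,"wy":0,"wz":-0.5,"jaw":0},
  {"tx":-0.085,"ty":-1,"tz":0,"wx":0,"wy":0,"wz":-0.55,"jaw":0},
  {"tx":-0.085,"ty":-1,"tz":0,"wx":0,"wy":0,"wz":0,"jaw":0},
  {"tx":-0.085,"ty":-1,"tz":0,"wx":0,"wy":0,"wz":0,"jaw":0},
  {"tx":-0.085,"ty":-1,"tz":0,"wx":0,"wy":0,"wz":0,"jaw":0},
  {"tx":-0.085,"ty":-1,"tz":0,"wx":0,"wy":0,"wz":0,"jaw":0},
  {"tx":-0.085,"ty":-1,"tz":0,"wx":0,"wy":0,"wz":0,"jaw":0},
  {"tx":-0.085,"ty":-1,"tz":0,"wx":0,"wy":0,"wz":0,"jaw":0},
  {"tx":-0.085,"ty":-1,"tz":0,"wx":0,"wy":0,"wz":0,"jaw":0},
  {"tx":-0.085,"ty":-1,"tz":0,"wx":0,"wy":0,"wz":0,"jaw":0},
  {"tx":-0.085,"ty":-1,"tz":0,"wx":0,"wy":0,"wz":0,"jaw":0},
  {"tx":-0.085,"ty":-1,"tz":0,"wx":0,"wy":0,"wz":0,"jaw":0},
  {"tx":-0.085,"ty":-1,"tz":0,"wx":0,"wy":0,"wz":0,"jaw":0},
  {"tx":-0.085,"ty":-0.6,"tz":0,"wx":0,"wy":0,"wz":0,"jaw":0},
  {"tx":0,"ty":0,"tz":0,"wx":0,"wy":0,"wz":0,"jaw":0},
])

```text
time_s: 49.62
ee_pos: [0.5673, -0.0642, 0.1747]
tool_rot: [0.0, 0.005, 1.0, -0.001]
ft_force: [0.1, 0.3, -1.4]
grip_width: 0.404
```

jog_arm([
  {"tx":0.05,"ty":-0.25,"tz":0,"wx":0,"wy":0,"wz":0,"jaw":0},
  {"tx":0,"ty":0,"tz":-0.9,"wx":0,"wy":0,"wz":0,"jaw":0},
  {"tx":0,"ty":0,"tz":-0.9,"wx":0,"wy":0,"wz":0,"jaw":0},
  {"tx":0,"ty":0,"tz":-0.9,"wx":0,"wy":0,"wz":0,"jaw":0},
  {"tx":0,"ty":0,"tz":0,"wx":0,"wy":0,"wz":0,"jaw":0},
  {"tx":0,"ty":0,"tz":0,"wx":0,"wy":0,"wz":0,"jaw":0},
])

```text
time_s: 50.12
ee_pos: [0.569, -0.0682, 0.0924]
tool_rot: [-0.001, 0.003, 1.0, 0.0]
ft_force: [0.1, 0.4, -1.9]
grip_width: 0.404
```

jog_arm([
  {"tx":0,"ty":-0.05,"tz":-0.7,"wx":0,"wy":0,"wz":0,"jaw":0},
  {"tx":0,"ty":0,"tz":-0.6,"wx":0,"wy":0,"wz":0,"jaw":0},
  {"tx":0,"ty":0,"tz":-0.1,"wx":0,"wy":0,"wz":0,"jaw":0},
  {"tx":0,"ty":0,"tz":0,"wx":0,"wy":0,"wz":0,"jaw":0},
  {"tx":0,"ty":0,"tz":0,"wx":0,"wy":0,"wz":0,"jaw":0},
])

```text
time_s: 50.53
ee_pos: [0.5703, -0.0702, 0.0526]
tool_rot: [0.001, 0.003, 1.0, -0.0]
ft_force: [-0.5, 0.3, -2.1]
grip_width: 0.411
```

jog_arm([
  {"tx":0,"ty":0,"tz":-0.12,"wx":0,"wy":0,"wz":0,"jaw":0},
  {"tx":0,"ty":0,"tz":0,"wx":0,"wy":0,"wz":0,"jaw":0},
  {"tx":0,"ty":0,"tz":0,"wx":0,"wy":0,"wz":0,"jaw":0.46},
  {"tx":0,"ty":0,"tz":0,"wx":0,"wy":0,"wz":0,"jaw":0.46},
  {"tx":0,"ty":0,"tz":0,"wx":0,"wy":0,"wz":0,"jaw":0.46},
  {"tx":0,"ty":0,"tz":0.3,"wx":0,"wy":0,"wz":0,"jaw":0.46},
  {"tx":0,"ty":0,"tz":1,"wx":0,"wy":0,"wz":0,"jaw":0.46},
  {"tx":0,"ty":0,"tz":1,"wx":0,"wy":0,"wz":0,"jaw":0.46},
  {"tx":0,"ty":0,"tz":1,"wx":0,"wy":0,"wz":0,"jaw":0},
  {"tx":0,"ty":0.9,"tz":0,"wx":0,"wy":0,"wz":0,"jaw":0},
  {"tx":0,"ty":0.9,"tz":0,"wx":0,"wy":0,"wz":0,"jaw":0},
  {"tx":0,"ty":0.9,"tz":0,"wx":0,"wy":0,"wz":0,"jaw":0},
  {"tx":0,"ty":0,"tz":0,"wx":0,"wy":0,"wz":0,"jaw":0},
  {"tx":0,"ty":0,"tz":0,"wx":0,"wy":0,"wz":0,"jaw":0},
  {"tx":0,"ty":0,"tz":0,"wx":0,"wy":0,"wz":0,"jaw":0},
])

```text
time_s: 51.78
ee_pos: [0.5694, 0.0106, 0.1464]
tool_rot: [0.0, 0.003, 1.0, -0.0]
ft_force: [0.2, -0.1, 0.7]
grip_width: 0.023
```

```bash
python3 pk.py;python3 -c "
from h import *
S=snap('scene','sc')
b=cv2.resize(S['image'][160:260,150:290],None,fx=5.4,fy=5.4,interpolation=cv2.INTER_CUBIC)[:,:,::-1]
cv2.imwrite('pics/st8.png',b)"
```

```text
x [-60.  43.] y [-140.  -96.]
x [-59.  44.] y [-77. -35.]
x [-59.  44.] y [-16.  24.]
```

View pics/st8.png

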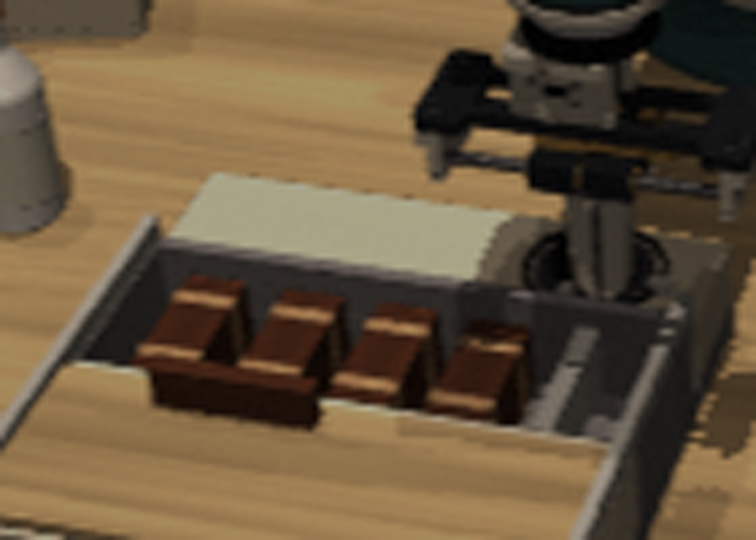

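jog_arm([
  {"tx":0,"ty":0.04,"tz":-0.8,"wx":0,"wy":0,"wz":0,"jaw":0},
  {"tx":0,"ty":0,"tz":-0.8,"wx":0,"wy":0,"wz":0,"jaw":0},
  {"tx":0,"ty":0,"tz":-0.8,"wx":0,"wy":0,"wz":0,"jaw":0},
  {"tx":0,"ty":0,"tz":-0.9,"wx":0,"wy":0,"wz":0,"jaw":0},
  {"tx":0,"ty":0,"tz":0,"wx":0,"wy":0,"wz":0,"jaw":0},
])

```text
time_s: 52.3
ee_pos: [0.5669, 0.0112, 0.0419]
tool_rot: [-0.003, 0.004, 1.0, 0.0]
ft_force: [-0.8, -0.3, -1.0]
grip_width: 0.006
```

jog_arm([
  {"tx":0,"ty":-0.3,"tz":0,"wx":0,"wy":0,"wz":0,"jaw":0},
  {"tx":0,"ty":-0.3,"tz":0,"wx":0,"wy":0,"wz":0,"jaw":0},
  {"tx":0,"ty":-0.3,"tz":0,"wx":0,"wy":0,"wz":0,"jaw":0},
  {"tx":0,"ty":-0.3,"tz":0,"wx":0,"wy":0,"wz":0,"jaw":0},
  {"tx":0,"ty":-0.3,"tz":0,"wx":0,"wy":0,"wz":0,"jaw":0},
  {"tx":0,"ty":-0.3,"tz":0,"wx":0,"wy":0,"wz":0,"jaw":0},
])

```text
time_s: 52.8
ee_pos: [0.5698, -0.043, 0.0485]
tool_rot: [0.001, 0.004, 1.0, 0.0]
ft_force: [-3.3, 8.7, 4.2]
grip_width: -0.0
```

jog_arm([
  {"tx":0,"ty":-0.3,"tz":0,"wx":0,"wy":0,"wz":0,"jaw":0},
  {"tx":0,"ty":-0.3,"tz":0,"wx":0,"wy":0,"wz":0,"jaw":0},
  {"tx":0,"ty":-0.3,"tz":0,"wx":0,"wy":0,"wz":0,"jaw":0},
  {"tx":0,"ty":-0.3,"tz":0,"wx":0,"wy":0,"wz":0,"jaw":0},
  {"tx":0,"ty":-0.3,"tz":0,"wx":0,"wy":0,"wz":0,"jaw":0},
  {"tx":0,"ty":-0.2,"tz":0,"wx":0,"wy":0,"wz":0,"jaw":0},
  {"tx":0,"ty":0,"tz":0,"wx":0,"wy":0,"wz":0,"jaw":0},
])

```text
time_s: 53.38
ee_pos: [0.5697, -0.0948, 0.0483]
tool_rot: [0.001, 0.004, 1.0, -0.0]
ft_force: [0.5, 1.0, -0.1]
grip_width: 0.007
```

jog_arm([
  {"tx":0,"ty":-0.15,"tz":0,"wx":0,"wy":0,"wz":0,"jaw":0},
  {"tx":0,"ty":-0.15,"tz":0,"wx":0,"wy":0,"wz":0,"jaw":0},
  {"tx":0,"ty":-0.1,"tz":0,"wx":0,"wy":0,"wz":0,"jaw":0},
  {"tx":0,"ty":0,"tz":0,"wx":0,"wy":0,"wz":0,"jaw":0},
])

```text
time_s: 53.72
ee_pos: [0.5697, -0.1056, 0.0482]
tool_rot: [0.001, 0.004, 1.0, 0.0]
ft_force: [-2.4, 3.4, 1.7]
grip_width: -0.001
```

jog_arm([
  {"tx":0,"ty":-0.1,"tz":0,"wx":0,"wy":0,"wz":0,"jaw":0},
  {"tx":0,"ty":-0.1,"tz":0,"wx":0,"wy":0,"wz":0,"jaw":0},
  {"tx":0,"ty":0,"tz":0,"wx":0,"wy":0,"wz":0,"jaw":0},
])

```text
time_s: 53.97
ee_pos: [0.5696, -0.1115, 0.0482]
tool_rot: [0.001, 0.004, 1.0, 0.0]
ft_force: [-1.5, 5.3, 1.9]
grip_width: 0.007
```

jog_arm([
  {"tx":0,"ty":-0.05,"tz":0,"wx":0,"wy":0,"wz":0,"jaw":0},
  {"tx":0,"ty":0,"tz":0,"wx":0,"wy":0,"wz":0,"jaw":0},
])

```text
time_s: 54.13
ee_pos: [0.5696, -0.1128, 0.0481]
tool_rot: [0.001, 0.004, 1.0, 0.0]
ft_force: [-3.7, 5.6, 5.0]
grip_width: 0.004
```

Not yet at the hard stop. Continuing in 1.5–2 mm steps.

jog_arm([
  {"tx":0,"ty":-0.07,"tz":0,"wx":0,"wy":0,"wz":0,"jaw":0},
  {"tx":0,"ty":0,"tz":0,"wx":0,"wy":0,"wz":0,"jaw":0},
])

```text
time_s: 54.3
ee_pos: [0.5696, -0.1149, 0.0481]
tool_rot: [0.001, 0.004, 1.0, 0.0]
ft_force: [-3.0, 5.4, 4.2]
grip_width: 0.003
```

jog_arm([
  {"tx":0,"ty":-0.05,"tz":0,"wx":0,"wy":0,"wz":0,"jaw":0},
  {"tx":0,"ty":0,"tz":0,"wx":0,"wy":0,"wz":0,"jaw":0},
])

```text
time_s: 54.47
ee_pos: [0.5696, -0.1154, 0.0481]
tool_rot: [0.0, 0.004, 1.0, 0.001]
ft_force: [-4.0, 14.6, 6.0]
grip_width: 0.007
```

jog_arm([
  {"tx":0,"ty":-0.04,"tz":0,"wx":0,"wy":0,"wz":0,"jaw":0},
  {"tx":0,"ty":0,"tz":0,"wx":0,"wy":0,"wz":0,"jaw":0},
])

```text
time_s: 54.63
ee_pos: [0.5696, -0.1154, 0.0482]
tool_rot: [0.0, 0.003, 1.0, 0.002]
ft_force: [-5.7, 25.3, 8.0]
grip_width: 0.003
```

jog_arm([
  {"tx":0,"ty":0.2,"tz":0,"wx":0,"wy":0,"wz":0,"jaw":0},
  {"tx":0,"ty":0.2,"tz":0,"wx":0,"wy":0,"wz":0,"jaw":0},
  {"tx":0,"ty":0,"tz":1,"wx":0,"wy":0,"wz":0,"jaw":0},
  {"tx":0,"ty":0,"tz":1,"wx":0,"wy":0,"wz":0,"jaw":0},
  {"tx":0,"ty":0,"tz":1,"wx":0,"wy":0,"wz":0,"jaw":0},
  {"tx":0,"ty":0,"tz":1,"wx":0,"wy":0,"wz":0,"jaw":0},
  {"tx":0.8,"ty":0,"tz":0,"wx":0,"wy":0,"wz":0,"jaw":0},
  {"tx":1,"ty":-0.8,"tz":0,"wx":0,"wy":0,"wz":0,"jaw":0},
  {"tx":1,"ty":-0.9,"tz":0,"wx":0,"wy":0,"wz":0,"jaw":0},
  {"tx":1,"ty":-0.9,"tz":0,"wx":0,"wy":0,"wz":0,"jaw":0},
  {"tx":0,"ty":0,"tz":0,"wx":0,"wy":0,"wz":0,"jaw":0},
])

```text
time_s: 55.55
ee_pos: [0.6863, -0.1875, 0.1648]
tool_rot: [-0.001, 0.005, 1.0, -0.001]
ft_force: [-0.8, 0.2, -1.1]
grip_width: 0.01
```

```bash
python3 pk.py; python3 - <<'E'
from h import *
T=snap('top')
# stop plate bright strip: scan along chest y at x=-8,+20,-40, z .075
for x in(-40,-8,20):
    ys=np.arange(-60,60,2.); v=[T['image'][tuple(proj(T,tr(Q,(x,y,75))).round().astype(int)[::-1])][2] for y in ys]
    b=ys[np.array(v)>150]; print(x,b.min() if len(b) else None,b.max() if len(b) else None)
E
```

```text
-40 None None
-8 None None
20 None None
```

```bash
python3 -c "
from h import *
S=snap('scene','sd')
b=cv2.resize(S['image'][175:250,155:285],None,fx=6.1,fy=6.1,interpolation=cv2.INTER_CUBIC)[:,:,::-1]
cv2.imwrite('pics/st9.png',b)"
```

```text
(no output)
```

View pics/st9.png

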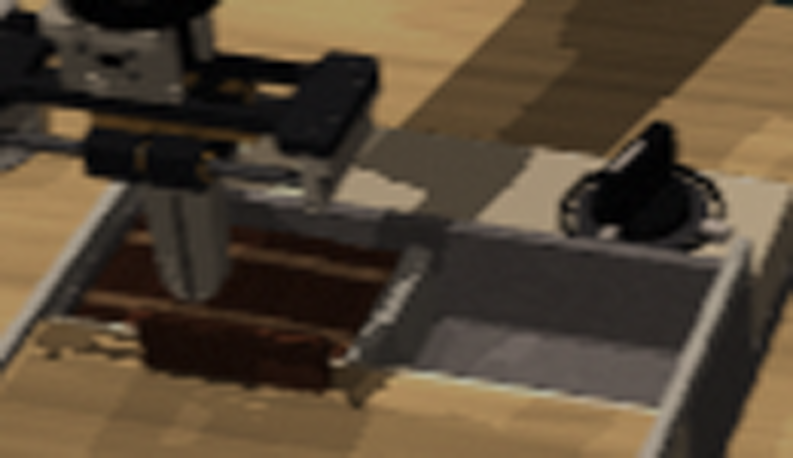

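jog_arm([
  {"tx":0,"ty":0.1,"tz":-0.7,"wx":0,"wy":0,"wz":0,"jaw":0},
  {"tx":0,"ty":0,"tz":-0.7,"wx":0,"wy":0,"wz":0,"jaw":0},
  {"tx":0,"ty":0,"tz":-0.55,"wx":0,"wy":0,"wz":0,"jaw":0},
  {"tx":0,"ty":0,"tz":0,"wx":0,"wy":0,"wz":0,"jaw":0},
  {"tx":-0.3,"ty":0,"tz":0,"wx":0,"wy":0,"wz":0,"jaw":0},
  {"tx":-0.5,"ty":0,"tz":0,"wx":0,"wy":0,"wz":0,"jaw":0},
  {"tx":-0.5,"ty":0,"tz":0,"wx":0,"wy":0,"wz":0,"jaw":0},
  {"tx":-0.5,"ty":0,"tz":0,"wx":0,"wy":0,"wz":0,"jaw":0},
  {"tx":-0.5,"ty":0,"tz":0,"wx":0,"wy":0,"wz":0,"jaw":0},
  {"tx":-0.5,"ty":0,"tz":0,"wx":0,"wy":0,"wz":0,"jaw":0},
])

```text
time_s: 56.53
ee_pos: [0.5989, -0.1799, 0.1107]
tool_rot: [0.002, 0.003, 1.0, -0.0]
ft_force: [3.7, 2.5, -0.1]
grip_width: 0.005
```

jog_arm([
  {"tx":-0.45,"ty":0,"tz":0,"wx":0,"wy":0,"wz":0,"jaw":0},
  {"tx":-0.45,"ty":0,"tz":0,"wx":0,"wy":0,"wz":0,"jaw":0},
  {"tx":-0.45,"ty":0,"tz":0,"wx":0,"wy":0,"wz":0,"jaw":0},
  {"tx":-0.4,"ty":0,"tz":0,"wx":0,"wy":0,"wz":0,"jaw":0},
  {"tx":0,"ty":0,"tz":0,"wx":0,"wy":0,"wz":0,"jaw":0},
])

```text
time_s: 56.95
ee_pos: [0.5456, -0.1802, 0.1108]
tool_rot: [0.001, 0.004, 1.0, -0.001]
ft_force: [-0.6, 0.2, 0.1]
grip_width: 0.006
```

jog_arm([
  {"tx":-0.12,"ty":0,"tz":0,"wx":0,"wy":0,"wz":0,"jaw":0},
  {"tx":-0.08,"ty":0,"tz":0,"wx":0,"wy":0,"wz":0,"jaw":0},
  {"tx":0,"ty":0,"tz":0,"wx":0,"wy":0,"wz":0,"jaw":0},
])

```text
time_s: 57.2
ee_pos: [0.5411, -0.1804, 0.1092]
tool_rot: [0.001, 0.003, 1.0, -0.0]
ft_force: [0.5, 0.2, -0.1]
grip_width: 0.007
```

jog_arm([
  {"tx":-0.1,"ty":0,"tz":0,"wx":0,"wy":0,"wz":0,"jaw":0},
  {"tx":-0.1,"ty":0,"tz":0,"wx":0,"wy":0,"wz":0,"jaw":0},
  {"tx":0,"ty":0,"tz":0,"wx":0,"wy":0,"wz":0,"jaw":0},
])

```text
time_s: 57.45
ee_pos: [0.5363, -0.1803, 0.1087]
tool_rot: [0.002, 0.003, 1.0, -0.0]
ft_force: [17.7, -0.2, -3.1]
grip_width: 0.005
```

jog_arm([
  {"tx":-0.08,"ty":0,"tz":0,"wx":0,"wy":0,"wz":0,"jaw":0},
  {"tx":0,"ty":0,"tz":0,"wx":0,"wy":0,"wz":0,"jaw":0},
])

```text
time_s: 57.62
ee_pos: [0.5362, -0.1803, 0.1088]
tool_rot: [0.005, 0.003, 1.0, -0.0]
ft_force: [40.5, -1.3, -14.3]
grip_width: 0.002
```

jog_arm([
  {"tx":0.3,"ty":0,"tz":0,"wx":0,"wy":0,"wz":-1,"jaw":0},
  {"tx":0,"ty":0,"tz":1,"wx":0,"wy":0,"wz":-1,"jaw":0},
  {"tx":0,"ty":0,"tz":1,"wx":0,"wy":0,"wz":-1,"jaw":0.5},
  {"tx":0,"ty":0,"tz":1,"wx":0,"wy":0,"wz":-1,"jaw":0.5},
  {"tx":0,"ty":-0.5,"tz":0,"wx":0,"wy":0,"wz":-1,"jaw":0.5},
  {"tx":0,"ty":-0.5,"tz":0,"wx":0,"wy":0,"wz":-1,"jaw":0.5},
  {"tx":0,"ty":-0.5,"tz":0,"wx":0,"wy":0,"wz":-1,"jaw":0.5},
  {"tx":0,"ty":0,"tz":0,"wx":0,"wy":0,"wz":-1,"jaw":0.5},
  {"tx":0,"ty":0,"tz":0,"wx":0,"wy":0,"wz":-1,"jaw":0.5},
  {"tx":0,"ty":0,"tz":0,"wx":0,"wy":0,"wz":-1,"jaw":0.5},
  {"tx":0,"ty":0,"tz":0,"wx":0,"wy":0,"wz":-1,"jaw":0.5},
  {"tx":0,"ty":0,"tz":0,"wx":0,"wy":0,"wz":-1,"jaw":0.5},
  {"tx":0,"ty":0,"tz":0,"wx":0,"wy":0,"wz":-1,"jaw":0.5},
  {"tx":0,"ty":0,"tz":0,"wx":0,"wy":0,"wz":-1,"jaw":0.5},
  {"tx":0,"ty":0,"tz":0,"wx":0,"wy":0,"wz":-1,"jaw":0.5},
  {"tx":0,"ty":0,"tz":0,"wx":0,"wy":0,"wz":-1,"jaw":0.5},
  {"tx":0,"ty":0,"tz":0,"wx":0,"wy":0,"wz":-1,"jaw":0.5},
  {"tx":0,"ty":0,"tz":0,"wx":0,"wy":0,"wz":-1,"jaw":0.5},
  {"tx":0,"ty":0,"tz":0,"wx":0,"wy":0,"wz":-1,"jaw":0.5},
  {"tx":0,"ty":0,"tz":0,"wx":0,"wy":0,"wz":-1,"jaw":0.5},
])

```text
time_s: 59.28
ee_pos: [0.5412, -0.2252, 0.1978]
tool_rot: [-0.001, 0.869, 0.495, -0.001]
ft_force: [0.2, -1.0, 0.4]
grip_width: 0.5
```

```bash
python3 - <<'E'
from h import *
S=snap('scene','se');T=snap('top','te')
K=tr(Q,(-122,100,0))[:2]+[0,.001]; print('knob',K)
def A(p): d=p[:2]-K; return (d*1e3).round(1),np.degrees(np.arctan2(d[1],d[0])).round(1)
for z in(.072,.076,.08,.085): print(z,'S ptr',A(ray(S,254.5,213,z)),'S idx',A(ray(S,271.9,212.3,z)),'T idx',A(ray(T,290.6,225.0,z)))
i=T['image'];j=S['image']
print('top gray'); 
for r in range(217,247): print(r,' '.join('%3d'%v for v in i[r,286:322].mean(1)))
print('scene gray cols 246..')
for r in range(196,220): print(r,' '.join('%3d'%v for v in j[r,246:280].mean(1)))
E
```

```text
knob [ 0.45390807 -0.03087032]
0.072 S ptr (array([ 25.1, -12.8]), np.float64(-27.0)) S idx (array([ 8.9, 42.6]), np.float64(78.2)) T idx (array([16.4, 43.4]), np.float64(69.3))
0.076 S ptr (array([ 30.1, -11.1]), np.float64(-20.2)) S idx (array([14. , 44.1]), np.float64(72.4)) T idx (array([15.7, 43.4]), np.float64(70.2))
0.08 S ptr (array([35.1, -9.4]), np.float64(-15.0)) S idx (array([19.1, 45.5]), np.float64(67.3)) T idx (array([15. , 43.5]), np.float64(71.0))
0.085 S ptr (array([41.4, -7.3]), np.float64(-10.1)) S idx (array([25.5, 47.3]), np.float64(61.7)) T idx (array([14. , 43.6]), np.float64(72.1))
top gray
217 160 164 165 165 164 157 144 132 124 118 113 109 105  93  84  79  74  70  72  74  80  86  93  95  98 104 111 119 128 133 136 137 142 148 151 157
218 183 188 189 190 189 185 174 166 161 157 151 145 134 111  89  78  70  61  54  53  58  64  70  76  82  85  86  89  93  97  99 101 107 115 121 129
219 194 195 195 195 196 195 191 187 184 175 159 145 133 111  91  79  73  67  63  67  72  71  69  76  86  95  99  99  98  96  92  90  88  87  91  94
220 194 195 195 195 195 195 194 1
[... 6644 characters left out ...]

215 111 110 109 109 108 107 106 106 106 105 107 105 105 104 104 105 111 118 121 122 124 122 123 123 123 125 116 121 142 146 144 113 119 154
216 109 110 110 111 112 115 114 113 110 110 111 111 108 107 113 120 119 116 117 118 118 116 119 121 123 123 122 123 135 144 121  82 118 150
217 105 105 106 107 110 111 111 113 114 115 115 116 116 122 127 127 127 126 126 125 123 122 122 123 124 124 123 130 139 144 111  65 120 127
218  98  99 100 102 102 104 105 105 106 108 108 109 116 122 124 125 126 126 127 128 127 127 125 125 125 123 123 135 144 131  88  54 112 109
219  99  98  99  96  96  97  97  98 100 101 106 114 114 115 116 116 119 120 121 122 122 122 122 124 125 125 127 137 145 111  52  49  93  92
```

```bash
cat > kn.py <<'E'
from h import *
K=tr(Q,(-122,100,0))+[0,.001,0]
def ridge(T,ang0):
    "pointer stripe on the bar top: brightness-weighted line fit at z .115"
    c=K+[0,0,.115]; pts=[];w=[]
    g=T['image'].astype(float).mean(2); a=np.radians(ang0); e=np.array([np.cos(a),np.sin(a),0]);n=np.array([-e[1],e[0],0])
    for s in np.arange(.006,.027,.001):
        o=np.arange(-.011,.0111,.0005)
        P=np.array([proj(T,c+e*s+n*k) for k in o],np.float32)
        v=cv2.remap(g,P[:,0],P[:,1],cv2.INTER_LINEAR)[:,0]; v=np.clip(v-90,0,None)**2
        if v.sum()>0: pts.append((s,(v*o).sum()/v.sum()))
    p=np.array(pts); f=np.polyfit(p[:,0],p[:,1],1)
    return ang0+np.degrees(np.arctan(f[0])), f[1]*1e3
if __name__=='__main__':
    import sys
    T=snap('top'); a=float(sys.argv[1])
    for _ in range(3): a,o=ridge(T,a); print('stripe angle',round(a,1),'offset at axis mm',round(o,1))
    print('K px',proj(T,K+[0,0,.073]),proj(T,K+[0,0,.081]))
E
python3 kn.py -17
```

```text
stripe angle -19.2 offset at axis mm 0.1
stripe angle -19.2 offset at axis mm 0.1
stripe angle -19.2 offset at axis mm 0.1
K px [303.24334649 231.60370948] [303.42459176 231.21284815]
```

```bash
python3 - <<'E'
from kn import *
T=snap('top');S=snap('scene')
def A(p): d=(p-K)[:2]; return (d*1e3).round(1),np.degrees(np.arctan2(d[1],d[0])).round(1)
for z in(.071,.074,.077,.08): print(z,'T',A(ray(T,291.3,226.2,z)),'S',A(ray(S,271.6,211.6,z)))
for a in(70,75,80):
    r=np.radians(a)
    for z in (.072,.08): print(a,z,proj(T,K+[.045*np.cos(r),.045*np.sin(r),z]).round(1),proj(S,K+[.045*np.cos(r),.045*np.sin(r),z]).round(1))
E
```

```text
0.071 T (array([12.9, 40.6]), np.float64(72.3)) S (array([ 4.1, 40.3]), np.float64(84.2))
0.074 T (array([12.4, 40.7]), np.float64(73.0)) S (array([ 7.9, 41.4]), np.float64(79.2))
0.077 T (array([11.9, 40.7]), np.float64(73.7)) S (array([11.8, 42.5]), np.float64(74.5))
0.08 T (array([11.3, 40.8]), np.float64(74.5)) S (array([15.6, 43.6]), np.float64(70.3))
70 0.072 [290.9 225.3] [271.3 213.4]
70 0.08 [291.  224.9] [271.2 211.5]
75 0.072 [290.4 226.4] [271.9 212.8]
75 0.08 [290.5 226. ] [271.9 210.9]
80 0.072 [290.  227.5] [272.5 212.2]
80 0.08 [290.1 227.1] [272.4 210.2]
```

jog_arm([
  {"tx":-0.208,"ty":0.463,"tz":0,"wx":0,"wy":0,"wz":-0.935,"jaw":0.6},
  {"tx":-0.208,"ty":0.463,"tz":0,"wx":0,"wy":0,"wz":-0.935,"jaw":0.6},
  {"tx":-0.208,"ty":0.463,"tz":0,"wx":0,"wy":0,"wz":-0.935,"jaw":0.6},
  {"tx":-0.208,"ty":0.463,"tz":0,"wx":0,"wy":0,"wz":-0.935,"jaw":0.6},
  {"tx":-0.208,"ty":0.463,"tz":0,"wx":0,"wy":0,"wz":-0.935,"jaw":0.6},
  {"tx":-0.208,"ty":0.463,"tz":0,"wx":0,"wy":0,"wz":-0.935,"jaw":0.6},
  {"tx":-0.208,"ty":0.463,"tz":0,"wx":0,"wy":0,"wz":-0.935,"jaw":0.6},
  {"tx":-0.208,"ty":0.463,"tz":0,"wx":0,"wy":0,"wz":-0.935,"jaw":0.6},
  {"tx":-0.208,"ty":0.463,"tz":0,"wx":0,"wy":0,"wz":-0.935,"jaw":0.6},
  {"tx":-0.208,"ty":0.463,"tz":0,"wx":0,"wy":0,"wz":-0.935,"jaw":0.6},
  {"tx":-0.208,"ty":0.463,"tz":0,"wx":0,"wy":0,"wz":-0.935,"jaw":0.6},
  {"tx":-0.208,"ty":0.463,"tz":0,"wx":0,"wy":0,"wz":-0.935,"jaw":0.6},
  {"tx":-0.208,"ty":0.463,"tz":0,"wx":0,"wy":0,"wz":-0.935,"jaw":0.6},
  {"tx":-0.208,"ty":0.463,"tz":0,"wx":0,"wy":0,"wz":-0.935,"jaw":0.6},
  {"tx":0,"ty":0,"tz":0,"wx":0,"wy":0,"wz":0,"jaw":0.6},
], squeeze=20)

```text
time_s: 60.78
ee_pos: [0.4534, -0.0293, 0.1985]
tool_rot: [-0.0, 0.986, -0.165, 0.0]
ft_force: [0.2, 0.3, 0.4]
grip_width: 0.602
```

jog_arm([
  {"tx":0,"ty":-0.05,"tz":-0.9,"wx":0,"wy":0,"wz":0,"jaw":0.6},
  {"tx":0,"ty":0,"tz":-0.9,"wx":0,"wy":0,"wz":0,"jaw":0.6},
  {"tx":0,"ty":0,"tz":-0.9,"wx":0,"wy":0,"wz":0,"jaw":0.6},
  {"tx":0,"ty":0,"tz":-0.85,"wx":0,"wy":0,"wz":0,"jaw":0.6},
  {"tx":0,"ty":0,"tz":0,"wx":0,"wy":0,"wz":0,"jaw":0},
  {"tx":0,"ty":0,"tz":0,"wx":0,"wy":0,"wz":0,"jaw":0},
  {"tx":0,"ty":0,"tz":0,"wx":0,"wy":0,"wz":0,"jaw":0},
  {"tx":0,"ty":0,"tz":0,"wx":0,"wy":0,"wz":0,"jaw":0},
  {"tx":0,"ty":0,"tz":0,"wx":0,"wy":0,"wz":0,"jaw":0},
  {"tx":0,"ty":0,"tz":0,"wx":0,"wy":0,"wz":0,"jaw":0},
  {"tx":0,"ty":0,"tz":0,"wx":0,"wy":0,"wz":0,"jaw":0},
  {"tx":0,"ty":0,"tz":0,"wx":0,"wy":0,"wz":0,"jaw":0},
  {"tx":0,"ty":0,"tz":0,"wx":0,"wy":0,"wz":0,"jaw":0},
  {"tx":0,"ty":0,"tz":0,"wx":0,"wy":0,"wz":0,"jaw":0},
])

```text
time_s: 61.95
ee_pos: [0.4553, -0.0308, 0.093]
tool_rot: [-0.002, 0.986, -0.164, 0.001]
ft_force: [7.9, 16.0, 1.1]
grip_width: 0.157
```

jog_arm([
  {"tx":0.02,"ty":0.04,"tz":0,"wx":0,"wy":0,"wz":0.5,"jaw":0},
  {"tx":0,"ty":0,"tz":0,"wx":0,"wy":0,"wz":0.75,"jaw":0},
  {"tx":0,"ty":0,"tz":0,"wx":0,"wy":0,"wz":0.75,"jaw":0},
  {"tx":0,"ty":0,"tz":0,"wx":0,"wy":0,"wz":0.75,"jaw":0},
  {"tx":0,"ty":0,"tz":0,"wx":0,"wy":0,"wz":0.75,"jaw":0},
  {"tx":0,"ty":0,"tz":0,"wx":0,"wy":0,"wz":0.75,"jaw":0},
  {"tx":0,"ty":0,"tz":0,"wx":0,"wy":0,"wz":0.75,"jaw":0},
  {"tx":0,"ty":0,"tz":0,"wx":0,"wy":0,"wz":0.75,"jaw":0},
  {"tx":0,"ty":0,"tz":0,"wx":0,"wy":0,"wz":0.75,"jaw":0},
  {"tx":0,"ty":0,"tz":0,"wx":0,"wy":0,"wz":0.75,"jaw":0},
  {"tx":0,"ty":0,"tz":0,"wx":0,"wy":0,"wz":0,"jaw":0},
])

```text
time_s: 62.87
ee_pos: [0.4555, -0.0304, 0.093]
tool_rot: [-0.0, 0.976, 0.216, 0.001]
ft_force: [1.6, 6.4, 5.3]
grip_width: 0.16
```

jog_arm([
  {"tx":0,"ty":0,"tz":0,"wx":0,"wy":0,"wz":0.817,"jaw":0},
  {"tx":0,"ty":0,"tz":0,"wx":0,"wy":0,"wz":0.817,"jaw":0},
  {"tx":0,"ty":0,"tz":0,"wx":0,"wy":0,"wz":0.817,"jaw":0},
  {"tx":0,"ty":0,"tz":0,"wx":0,"wy":0,"wz":0.817,"jaw":0},
  {"tx":0,"ty":0,"tz":0,"wx":0,"wy":0,"wz":0.817,"jaw":0},
  {"tx":0,"ty":0,"tz":0,"wx":0,"wy":0,"wz":0.817,"jaw":0},
  {"tx":0,"ty":0,"tz":0,"wx":0,"wy":0,"wz":0.817,"jaw":0},
  {"tx":0,"ty":0,"tz":0,"wx":0,"wy":0,"wz":0.817,"jaw":0},
  {"tx":0,"ty":0,"tz":0,"wx":0,"wy":0,"wz":0.817,"jaw":0},
  {"tx":0,"ty":0,"tz":0,"wx":0,"wy":0,"wz":0.817,"jaw":0},
  {"tx":0,"ty":0,"tz":0,"wx":0,"wy":0,"wz":0,"jaw":0},
  {"tx":0,"ty":0,"tz":0,"wx":0,"wy":0,"wz":0,"jaw":0},
])

```text
time_s: 63.87
ee_pos: [0.4554, -0.0303, 0.0929]
tool_rot: [-0.0, 0.8, 0.599, 0.001]
ft_force: [0.4, 7.2, 5.3]
grip_width: 0.16
```

jog_arm([
  {"tx":0,"ty":0,"tz":0,"wx":0,"wy":0,"wz":0,"jaw":0.6},
  {"tx":0,"ty":0,"tz":0,"wx":0,"wy":0,"wz":0,"jaw":0.6},
  {"tx":0,"ty":0,"tz":0,"wx":0,"wy":0,"wz":0,"jaw":0.6},
  {"tx":0,"ty":0,"tz":0,"wx":0,"wy":0,"wz":0,"jaw":0.6},
  {"tx":0,"ty":0,"tz":0,"wx":0,"wy":0,"wz":0,"jaw":0.6},
  {"tx":0,"ty":0,"tz":0,"wx":0,"wy":0,"wz":0,"jaw":0.6},
  {"tx":0,"ty":0,"tz":1,"wx":0,"wy":0,"wz":0,"jaw":0.6},
  {"tx":0,"ty":0,"tz":1,"wx":0,"wy":0,"wz":0,"jaw":0.6},
  {"tx":0,"ty":0,"tz":1,"wx":0,"wy":0,"wz":0,"jaw":0.6},
  {"tx":0,"ty":0,"tz":0.7,"wx":0,"wy":0,"wz":0,"jaw":0.6},
  {"tx":0.1,"ty":1,"tz":0,"wx":0,"wy":0,"wz":0,"jaw":0.6},
  {"tx":0.1,"ty":1,"tz":0,"wx":0,"wy":0,"wz":0,"jaw":0.6},
  {"tx":0.1,"ty":1,"tz":0,"wx":0,"wy":0,"wz":0,"jaw":0.6},
  {"tx":0.1,"ty":1,"tz":0,"wx":0,"wy":0,"wz":0,"jaw":0.6},
  {"tx":0.1,"ty":1,"tz":0,"wx":0,"wy":0,"wz":0,"jaw":0.6},
  {"tx":0.1,"ty":1,"tz":0,"wx":0,"wy":0,"wz":0,"jaw":0.6},
  {"tx":0.1,"ty":1,"tz":0,"wx":0,"wy":0,"wz":0,"jaw":0.6},
  {"tx":0,"ty":1,"tz":0,"wx":0,"wy":0,"wz":0,"jaw":0.6},
  {"tx":0,"ty":1,"tz":0,"wx":0,"wy":0,"wz":0,"jaw":0.6},
  {"tx":0,"ty":1,"tz":0,"wx":0,"wy":0,"wz":0,"jaw":0.6},
])

```text
time_s: 65.53
ee_pos: [0.4755, 0.2705, 0.2028]
tool_rot: [0.0, 0.801, 0.599, -0.0]
ft_force: [1.1, -1.0, 0.0]
grip_width: 0.597
```

```bash
python3 kn.py 74; python3 - <<'E'
from h import *
T=snap('top','tf');S=snap('scene','sf')
a=cv2.resize(T['image'][210:250,280:325],(510,453),interpolation=cv2.INTER_CUBIC)[:,:,::-1]
a=cv2.copyMakeBorder(a,0,0,0,10,0)
b=cv2.resize(S['image'][190:222,245:285],(280,224),interpolation=cv2.INTER_CUBIC)[:,:,::-1]
c=cv2.resize(S['image'][180:295,140:290],(280,229),interpolation=cv2.INTER_CUBIC)[:,:,::-1]
cv2.imwrite('pics/fin.png',np.hstack([a,np.vstack([b,c])]))
E
```

```text
stripe angle 76.5 offset at axis mm -0.7
stripe angle 76.6 offset at axis mm -0.7
stripe angle 76.6 offset at axis mm -0.7
K px [303.24334649 231.60370948] [303.42459176 231.21284815]
```

View pics/fin.png

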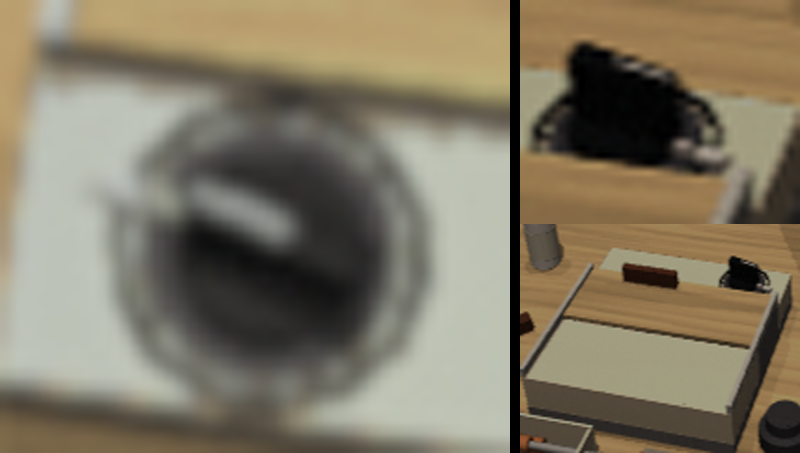

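```bash
python3 - <<'E'
from kn import *
T=snap('top');S=snap('scene')
j=S['image'].mean(2)
print('     ',' '.join('%3d'%c for c in range(262,280)))
for r in range(206,216): print(r,' ',' '.join('%3d'%v for v in j[r,262:280]))
i=T['image'].mean(2)
print('     ',' '.join('%3d'%c for c in range(286,302)))
for r in range(221,232): print(r,' ',' '.join('%3d'%v for v in i[r,286:302]))
for a in(70,74,78):
    r=np.radians(a);e=np.array([np.cos(a*np.pi/180),np.sin(r),0])
    print(a,[(proj(S,K+e*q+[0,0,z]).round(1).tolist(),proj(T,K+e*q+[0,0,z]).round(1).tolist()) for q in(.034,.047) for z in (.077,)])
E
```

```text
262 263 264 265 266 267 268 269 270 271 272 273 274 275 276 277 278 279
206     3   3   1   3   4  10  31  39  54  44  47 116 149 148 148 149 147 148
207     1   4   5   4   5   6  26  40  62  61  24 101 149 149 147 149 148 149
208     3   3   4   3   2   2  27  39  38 107 103  70 128 149 149 148 148 149
209     3   1   2   5   5  23  38  41  38 107 103  75 130 150 149 148 147 149
210     9   8   4   3  30 100 123  82  41  81  77  74 131 148 148 149 148 148
211     8   7   7   5  30  65  82  78 116 149 133 131 147 147 149 148 148 147
212     8   3   2   4  19  39  49  59 103 126 138 136 111 125 148 148 148 148
213    23  16  18  30  38  35  32  22  37  48  67  69  80 126 146 146 148 149
214   122 121 112  99  88  70  65  48  25  48  64  67 114 142 141 129 134 149
215   113 114 116 117 118 118 119 119 118 122 113 117 137 141 138 108 115 149
      286 287 288 289 290 291 292 293 294 295 296 297 298 299 300 301
221   189 189 189 189 190 189 188 181 161 130 110 115 120 121 114 102
222   189 188 189 189 190 188 179 160 130 105 103 117 115 105  94  86
223   189 189 188 190 190 181 157 129 108 102  96  96  90  81  71  68
224   189 188 188 189 188 171 137 115 108 102  88  77  69  62  56  53
225   188 186 185 187 187 171 141 128 119  99  85  86  79  64  51  47
226   186 180 174 175 180 174 154 144 134 110  98 114 115 101  88  74
227   187 179 170 159 157 161 152 146 145 125 106 119 131 134 129 120
228   188 186 178 156 133 136 136 128 131 119  91  91 109 128 138 140
229   189 190 184 159 127 128 123 103  98  90  62  49  66  85 102 120
230   189 190 183 156 131 139 123  90  74  60  38  23  25  39  55  76
231   189 190 183 156 132 142 123  88  71  52  30  18  17  18  23  34
70 [([268.5, 211.2], [294.0, 226.6]), ([271.8, 212.4], [290.4, 224.8])]
74 [([268.9, 210.8], [293.7, 227.3]), ([272.3, 211.9], [290.0, 225.7])]
78 [([269.3, 210.4], [293.4, 227.9]), ([272.8, 211.4], [289.6, 226.6])]
```

```bash
python3 -c "
from cell import arm
print(arm.close_job())"
```

```text
the job is handed in; nothing more can be done
None
```

The job is done and handed in at about 66 s. The cover is shut, all four blanks stand snug in the pocket, and the knob points at the index mark.

- **Cover and stop:** I slid the cover back until it hit its limit, then drew the stop back to its limit.
- **Blanks:** There were four. The second blank tilted about 30° in the grip and jammed in the pocket. I pulled it out, levelled it on the bench and placed it again. After that the picture showed all four standing.
- **Row:** I pushed the stop until the resisting force rose to about 25 N with no further movement. The picture then showed a tight row with its bands in line. My numeric check of the stop's position gave nothing because the arm was in the way. The fingertip position agreed with a 152 mm row to about 2 mm.
- **Cover shut:** I pushed it to a hard stop, with a contact force of 40.5 N through the fingertips. That is just above the 40 N figure set for the arm and gripper body. The last picture shows it shut.
- **Knob:** I turned it about 93° anticlockwise. In the final images the pointer tip is at about 74°, and the index mark measures about 74–75°, good to about 2–3°. A direct fit of the pointer stripe gave 76.6°, or about 74° after correcting for its 0.7 mm offset from the axis.

I did not move any of the bystanders or look-alikes, and the arm was clear of everything at hand-in.

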